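# Size a hub pin in the gauge plate

### The job

Find the size of the mixer hub pin that hangs in the single white stand: starting at the tightest hole of the steel gauge plate and stepping down the row one hole at a time, press the pin's shank lightly on each hole until one lets it pass. Push it through that first passing hole until its collar sits flat on the plate, and leave it there, let go. Never force it (40 N at the most, knocks included), do not go on to a wider hole, and leave the spare pins in the rack and the other things where they are.

Things in the scene. Friction and masses are not known exactly. Their poses are not given: they have to be found in the camera images.
- pin_k_grip (a point): Loose upright steel pin, 0.12 to 0.24 kg: round handle 20 mm across, 48 mm tall; below it a collar 34 mm across, 6 mm thick; below that a round shank 45 mm long. The three pins differ only in shank: 15, 18 or 21 mm, not known which. Point: centre of the handle, on the axis (z up the pin); handle's top is 24 mm above, collar's underside 30 mm below, shank's foot 75 mm below.
- pin_m_grip (a point): Loose upright steel pin, 0.12 to 0.24 kg: round handle 20 mm across, 48 mm tall; below it a collar 34 mm across, 6 mm thick; below that a round shank 45 mm long. The three pins differ only in shank: 15, 18 or 21 mm, not known which. Point: centre of the handle, on the axis (z up the pin); handle's top is 24 mm above, collar's underside 30 mm below, shank's foot 75 mm below.
- pin_r_grip (a point): Loose upright steel pin, 0.12 to 0.24 kg: round handle 20 mm across, 48 mm tall; below it a collar 34 mm across, 6 mm thick; below that a round shank 45 mm long. The three pins differ only in shank: 15, 18 or 21 mm, not known which. Point: centre of the handle, on the axis (z up the pin); handle's top is 24 mm above, collar's underside 30 mm below, shank's foot 75 mm below.
- stand_top (a point): Centre of the socket's mouth on top of the single white plastic stand (66 x 66 x 55 mm, fixed): socket 26 mm in diameter, 53 mm deep. The pin to be gauged hangs in it by its collar.
- gauge: Rigid fixed steel hole gauge plate 60 x 190 x 12 mm on end feet (out to 125 mm from its centre), upper face 70 mm above the table, open below. Origin on the table under its centre; y along the four holes, 45 mm apart, hole1 (tightest) at -y to hole4 (widest). A pin's own hole is 1.2 mm wider than its shank; tighter holes stop it at the mouth. No pin passes hole1.
- hole1 (a point): Centre of the mouth, at the plate's upper face, of the tightest hole of the gauge plate, a round through-hole 13.2 mm in diameter with a sharp edge: a pin enters its own hole only within about 0.6 mm of centre (its foot has only a 0.5 mm chamfer). z points up, y along the row to the wider holes.
- hole2 (a point): Centre of the mouth, at the plate's upper face, of the second hole of the gauge plate, a round through-hole 16.2 mm in diameter with a sharp edge: a pin enters its own hole only within about 0.6 mm of centre (its foot has only a 0.5 mm chamfer). z points up, y along the row to the wider holes.
- hole3 (a point): Centre of the mouth, at the plate's upper face, of the third hole of the gauge plate, a round through-hole 19.2 mm in diameter with a sharp edge: a pin enters its own hole only within about 0.6 mm of centre (its foot has only a 0.5 mm chamfer). z points up, y along the row to the wider holes.
- hole4 (a point): Centre of the mouth, at the plate's upper face, of the widest hole of the gauge plate, a round through-hole 22.2 mm in diameter with a sharp edge: a pin enters its own hole only within about 0.6 mm of centre (its foot has only a 0.5 mm chamfer). z points up, y along the row to the wider holes.
- rack_a (a point): Centre of the mouth of one socket of the fixed white plastic rack (60 x 130 x 55 mm) that holds the two spare pins; its sockets are like the stand's, 64 mm apart.
- rack_b (a point): The rack's other socket, likewise.
- bowl: A bystander; leave it where it is. Open steel bowl, 120 mm across, 50 mm high; origin under its centre.
- jar: A bystander; leave it where it is. White closed jar, 64 mm across, 90 mm high; origin under its centre.
- wrench: A bystander; leave it where it is. Steel wrench lying flat, some 0.18 m long; origin near its middle.
Not all that is in view belongs to the job. Leave any green or yellow look-alike of the part that bears pin_k_grip alone. Leave any purple look-alike of the part that bears pin_r_grip alone.

How it is judged:
By the outcome, as a careful person would: the job done as asked, in the order asked, and still so for the second after the job is handed in, with the robot touching nothing.
It also fails if it takes over 67 s, if anything falls off the work surface, if the arm or the gripper's body presses on something with over 40 N, if the wrist force passes 120 N, or if a joint passes its speed limit or range.

### The arm

A 7-joint arm with a two-finger parallel gripper is mounted at the origin on the work surface. World frame = base frame: x ahead of the robot, y to its left, z up, the work surface at z = 0. Lengths are in m, angles in rad, forces in N, time in s.
With the tool pointing down it reaches from about 0.35 to 0.9 m from the base axis. Payload 8.1 kg.
Tool frame: the origin (TCP) lies at the very end of the fingers, on their centre line; the grasp point (between the pads) lies grip_point_offset behind it (grip_point_offset is the distance from the TCP to the grasp point, in m); z points along the fingers, y is the direction in which the jaws open and shut (so a half turn about z gives the same grasp; the last joint's range is limited). The gripper opens to 92 mm and grips with 3 to 60 N. Pads are 19 mm wide; open, the fingers measure 130 mm over their backs; the gripper's body (75 mm by 190 mm) begins 47 mm behind the grasp point.
Start: joints at [-0.103, 0.434, 0.025, 1.573, -0.012, 1.134, -0.075], TCP at [0.625, -0, 0.197] pointing down, gripper open.
Joint ranges: [-2.62, 2.62], [-0.44, 2.09], [-1.27, 1.32], [0.08, 2.57], [-1.32, 4.46], [0.12, 2], [-2.74, 2.74]. Speed limits (rad/s): [2.22, 2.22, 3.01, 3.01, 3.14, 3.14, 3.14].

### API

Orientations are given as a rotation vector (axis times angle).
In Python, from cell import * gives the robot as it stands.
- The arm moves only by the tool drive_tool, never from a script. Its argument "increments" is a list of rows, each an object of numbers: "grip": the gripper's target within -1 to 1 (shut at 1, half-way at 0, fully open at -1); "tx", "ty", "tz": the shift along the world's x, y, z normalised to -1 to 1, where 1 is 400 mm; "turn": the turn about the world's z normalised to -1 to 1, where 1 is 60 degrees. In form: [{"grip": .., "tx": .., "ty": .., "tz": .., "turn": ..}, ...]. A call has 1 to 20 rows; each row is the pose to reach, as a shift and turn from the pose measured when the call began; what a row does not reach only later rows make up. A row lasts 1/10 s, in which the tool goes at most 50 mm and 8.59 degrees, less where a joint would pass 70% of its speed; a pose out of reach is approached as far as the arm can. A call with a number of a shift or a turn outside -1 to 1 is refused whole. A call with a gripper value outside its range is refused whole. The fingers move at their own pace and stop on an object; "newtons" is the grip in N (left out, the last holds). Time passes only in rows, so rows that repeat a pose let the fingers close. It gives the time, the measured TCP pose, the force and the opening at its end, in the units of the state.
- observe(): the state, without advancing time (a new reading comes with each control period).
- get_image(name): name is "scene" or "side" or "wrist"; returns the picture (400x640x3 uint8, red, green, blue); there is no depth.
- camera_info(name): a dict with "fx", "fy", "cx", "cy" (pixels), "eye" and "rotation" of the camera in the world; the wrist camera has in their place "hand_eye" (4x4, takes a point from camera to tool coordinates, whose origin is the TCP and whose axes are the flange's). Camera axes: x right, y down, z forward; pixel columns grow to the right and rows downward; lengths in m; the calibration is good to about 2 mm. A picture is of the moment at which its call begins: read the wrist's pose just before it. camera_info takes no time and is no camera call.
- sign_off(): hands the job in, once; it reports no verdict.
The state is a dict: "clock": time; "joints": joint angles; "dq": joint speeds; "joint_efforts": joint torques, N m; "position": TCP position; "ee_rot": TCP orientation; "force": force on the tool from outside, world axes, zero at the start; "ft_torque": the same for the moment, N m; "width": opening from 0.0 (shut) to 1.0 (fully open).
Only numpy, scipy, OpenCV 4.12 (cv2) and the standard library are available. Lean on these libraries where they do the work, as an engineer would, in place of code of your own. Each camera call takes 0.05 s, during which the arm holds its last target. There are 200 camera calls.

## Working session

There is one attempt and no reset: what is moved stays moved. The work goes in short steps, Python scripts to look and compute and a tool call to move; the robot and the scene stay as the last step left them, time stands still between calls to the robot, and variables do not carry over. Pictures are saved under pics/ and viewed, about 8 in all and at most 12, crops included, and the job is handed in when it is done.

Besides the shell and the picture viewer there is one more tool, called after ">>>" as name(argument=value, ...), one argument or row to a line, values as JSON. drive_tool: Moves the arm, as the interface text tells. Its arguments: {"type":"object","properties":{"increments":{"type":"array","items":{"type":"object","properties":{"grip":{"type":"number"},"tx":{"type":"number"},"ty":{"type":"number"},"tz":{"type":"number"},"turn":{"type":"number"}}}},"newtons":{"type":"number"}},"required":["increments"]}

```bash
mkdir -p pics; ls
python3 - <<'E'
from cell import *
import cv2,numpy as np
np.set_printoptions(precision=4,suppress=True)
s=observe();print(s)
for n in("scene","side","wrist"):
    im=get_image(n);cv2.imwrite(f"pics/{n}0.png",im[:,:,::-1]);print(n,camera_info(n))
E
```

```text
pics
{'clock': 0.0, 'joints': array([-0.1026,  0.4352,  0.025 ,  1.5741, -0.0116,  1.134 , -0.0751]), 'dq': array([ 0.0006, -0.0002, -0.0006,  0.0006,  0.0009,  0.0004,  0.0013]), 'joint_efforts': array([  0.0004, -66.7854,   0.9849, -31.4464,  -0.0605,   0.0428,
         0.0001]), 'position': array([ 0.6244, -0.0001,  0.1965]), 'ee_rot': array([-2.2208, -2.2206,  0.0019]), 'force': array([ 0.5343, -0.1683, -0.0768]), 'ft_torque': array([-0.0347,  0.004 ,  0.0106]), 'width': 0.9989313136522112}
scene {'fx': 390.83095945060774, 'fy': 390.83095945060774, 'cx': 329.0807181065624, 'cy': 196.78234214872248, 'eye': array([ 0.9625, -0.6824,  0.8882]), 'rotation': array([-2.2748, -0.6185,  0.2404])}
side {'fx': 378.6230575859721, 'fy': 378.6230575859721, 'cx': 317.14342161187216, 'cy': 200.1531776530649, 'eye': array([0.4648, 0.6306, 0.7788]), 'rotation': array([-0.1724,  2.8584, -1.125 ])}
wrist {'fx': 283.5378261428052, 'fy': 283.5378261428052, 'cx': 317.0617233212714, 'cy': 199.96817737538754, 'hand_eye': array([[-0.0001, -0.9625, -0.2712,  0.0718],
       [ 1.    , -0.0003,  0.0007,  0.0019],
       [-0.0007, -0.2712,  0.9625, -0.187 ],
       [ 0.    ,  0.    ,  0.    ,  1.    ]])}
```

View pics/scene0.png

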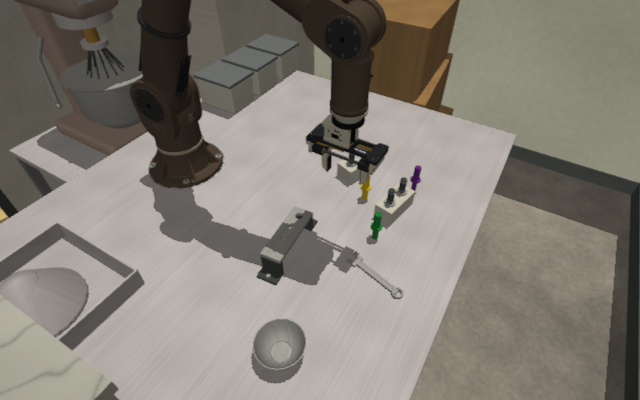

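View pics/side0.png

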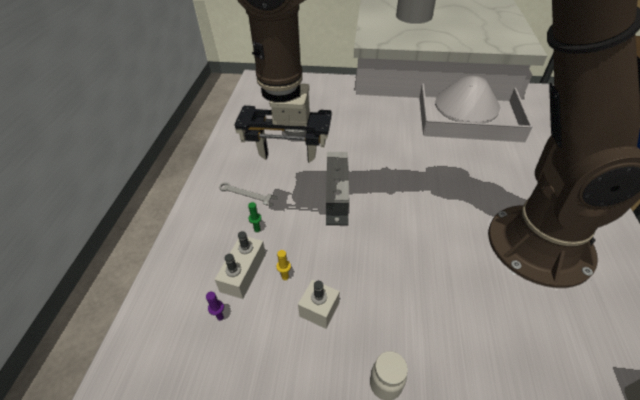

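Run:
```python
import cell
print([n for n in dir(cell) if not n.startswith('__')]); print(getattr(cell,'grip_point_offset',None))
```

```text
['PlanningError', 'camera_info', 'get_image', 'grip_point_offset', 'observe', 'sign_off']
0.0188
```

```bash
cat > h.py <<'E'
from cell import *
import cv2,numpy as np
from scipy.spatial.transform import Rotation as R
np.set_printoptions(precision=4,suppress=True)
def cam(name,s=None):
    c=camera_info(name)
    if name=="wrist":
        s=s or observe(); T=np.eye(4); T[:3,:3]=R.from_rotvec(s["ee_rot"]).as_matrix(); T[:3,3]=s["position"]
        M=T@c["hand_eye"]; return c,M[:3,3],M[:3,:3]
    return c,np.array(c["eye"]),R.from_rotvec(c["rotation"]).as_matrix()
def ray(cm,uv):
    c,e,M=cm; return e,M@np.array([(uv[0]-c["cx"])/c["fx"],(uv[1]-c["cy"])/c["fy"],1])
def onz(cm,uv,z):
    e,d=ray(cm,uv); return e+d*(z-e[2])/d[2]
def proj(cm,p):
    c,e,M=cm; q=M.T@(np.array(p)-e); return np.array([c["fx"]*q[0]/q[2]+c["cx"],c["fy"]*q[1]/q[2]+c["cy"]])
def shot(name,tag):
    s=observe(); im=get_image(name)[:,:,::-1].copy(); cv2.imwrite(f"pics/{tag}.png",im); return im,cam(name,s),s
E
python3 - <<'E'
from h import *
S=cam("side");C=cam("scene")
for n,uv,z in(("stand handle top",(319,284),.109),("yellow top",(282,252),.109),("rack pin1",(243,235),.109),("rack pin2",(231,257),.109),("green",(253,206),.11),("purple",(212,294),.11),("gauge far",(337,153),.07),("gauge near end",(337,204),.07),("jar",(390,362),.09)):
    print(n,onz(S,uv,z))
for n,uv,z in(("gauge end a",(299,214),.07),("gauge end b",(271,262),.07),("rack",(391,192),.109),("rack",(403,181),.109),("yellow",(366,178),.1),("stand",(350,170),.055)):
    print("scene",n,onz(C,uv,z))
a=cv2.imread("pics/side0.png")[140:340,190:390]; b=cv2.imread("pics/scene0.png")[150:290,245:435]
a=cv2.resize(a,(600,600),interpolation=cv2.INTER_CUBIC); cv2.imwrite("pics/crop1.png",a)
E
```

```text
stand handle top [0.5245 0.2396 0.109 ]
yellow top [0.6133 0.1714 0.109 ]
rack pin1 [0.7091 0.1359 0.109 ]
rack pin2 [0.7192 0.1966 0.109 ]
green [0.7077 0.0485 0.11  ]
purple [0.7315 0.287  0.11  ]
gauge far [ 0.5297 -0.2158  0.07  ]
gauge near end [ 0.5113 -0.0166  0.07  ]
jar [0.3816 0.3694 0.09  ]
scene gauge end a [ 0.5151 -0.0568  0.07  ]
scene gauge end b [ 0.5457 -0.2339  0.07  ]
scene rack [0.7172 0.1231 0.109 ]
scene rack [0.7288 0.1856 0.109 ]
scene yellow [0.624  0.1501 0.1   ]
scene stand [0.542  0.2061 0.055 ]
```

View pics/crop1.png

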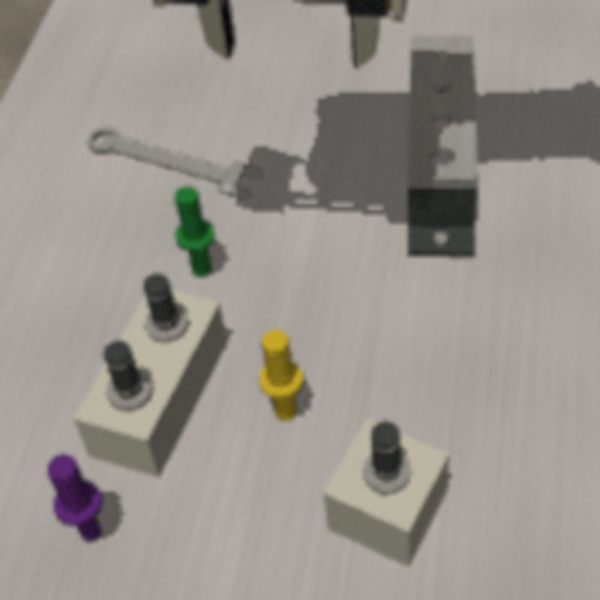

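Candidates for the pin, by side-view pixel:
- Stand pin (319,285)
- Rack pins (243,235) and (231,257)
- Green (253,206), yellow (282,252) and purple (212,294) look-alikes

The crop confirms that the dark pin alone in the single white stand at (319,285) is the one to gauge. The gauge plate is at (338,190). I'll look at the gauge from near first.

>>> drive_tool(
  increments=[
    {"tx": -0.06, "ty": -0.08, "tz": -0.03, "grip": -1},
    {"tx": -0.12, "ty": -0.16, "tz": -0.06, "grip": -1},
    {"tx": -0.18, "ty": -0.24, "tz": -0.09, "grip": -1},
    {"tx": -0.25, "ty": -0.325, "tz": -0.115, "grip": -1},
    {"tx": -0.25, "ty": -0.325, "tz": -0.115, "grip": -1},
    {"tx": -0.25, "ty": -0.325, "tz": -0.115, "grip": -1},
    {"tx": -0.25, "ty": -0.325, "tz": -0.115, "grip": -1},
  ],
)

```text
invalid input
```

Run:
```python
from h import *
im,c,s=shot("wrist","w1"); print(s["position"],s["ee_rot"],s["dq"])
cv2.imwrite("pics/w1b.png",cv2.resize(im,(800,500),interpolation=cv2.INTER_CUBIC))
```

```text
[ 0.6246 -0.0001  0.1967] [-2.221  -2.2208  0.0015] [-0.0007 -0.0031  0.0014 -0.0037  0.0005 -0.0005  0.0003]
```

View pics/w1.png

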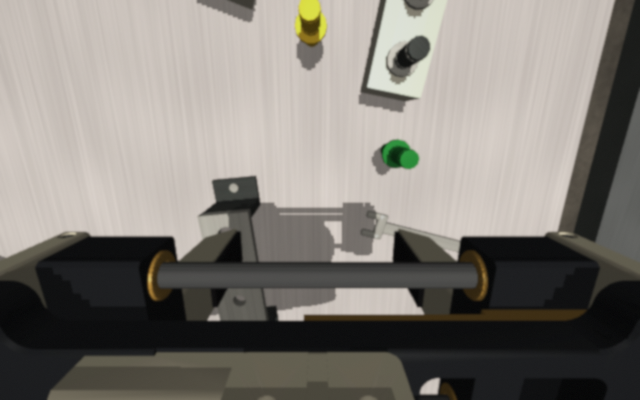

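The wrist view shows the gauge's +y end at (235,190). The gripper hides rows below about 235, so the TCP has to sit near the gauge's -y end to see all four holes. The move was refused as invalid, so I'll retry with the turn field included.

>>> drive_tool(
  increments=[
    {"tx": -0.05, "ty": -0.1, "tz": 0, "turn": 0, "grip": -1},
    {"tx": -0.1, "ty": -0.2, "tz": 0, "turn": 0, "grip": -1},
    {"tx": -0.15, "ty": -0.3, "tz": 0, "turn": 0, "grip": -1},
    {"tx": -0.2, "ty": -0.4, "tz": 0, "turn": 0, "grip": -1},
    {"tx": -0.25, "ty": -0.52, "tz": 0, "turn": 0, "grip": -1},
    {"tx": -0.25, "ty": -0.52, "tz": 0, "turn": 0, "grip": -1},
    {"tx": -0.25, "ty": -0.52, "tz": 0, "turn": 0, "grip": -1},
    {"tx": -0.25, "ty": -0.52, "tz": 0, "turn": 0, "grip": -1},
  ],
  newtons=20,
)

```text
clock: 1.0
position: [0.5252, -0.2068, 0.1967]
ee_rot: [-2.219, -2.222, 0.0]
force: [-0.1, 1.0, -0.5]
width: 1.003
```

Run:
```python
from h import *
im,c,s=shot("wrist","w2"); print(s["position"],s["ee_rot"],s["dq"],s["clock"])
a=im[0:240,150:470]; cv2.imwrite("pics/w2b.png",cv2.resize(a,(800,600),interpolation=cv2.INTER_CUBIC))
```

```text
[ 0.5252 -0.2068  0.1967] [-2.2193 -2.2219  0.0002] [-0.0177  0.0036 -0.0088 -0.0018 -0.0003 -0.0017  0.0033] 1.0
```

View pics/w2b.png

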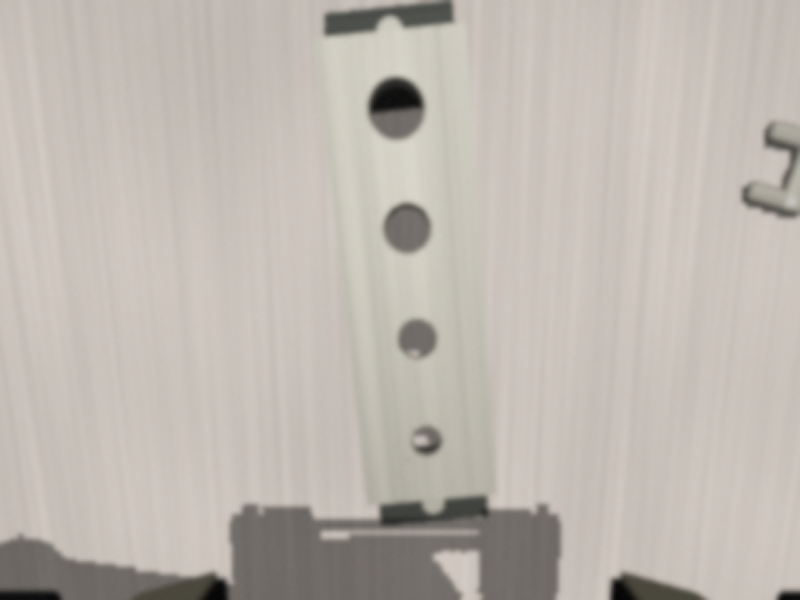

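The crop shows the four holes in a row, with crop centres hole1 (427,440), hole2 (417,339), hole3 (407,228) and hole4 (396,107). Hole1, the tightest, is at -y.

```bash
cat >> h.py <<'E'
from scipy.optimize import least_squares
def holes(im,cm,guess,half=16,k=6,zp=.07):
    """subpixel hole ellipses: dark blob hull inside plate around guess pixel"""
    out=[]
    for (u,v) in guess:
        x0,y0=int(round(u-half)),int(round(v-half)); p=im[y0:y0+2*half,x0:x0+2*half]
        g=cv2.resize(cv2.cvtColor(p,cv2.COLOR_BGR2GRAY),None,fx=k,fy=k,interpolation=cv2.INTER_CUBIC)
        t,_=cv2.threshold(g,0,255,cv2.THRESH_OTSU); m=(g<t).astype(np.uint8)
        cs,_=cv2.findContours(m,cv2.RETR_EXTERNAL,cv2.CHAIN_APPROX_NONE)
        cs=[c for c in cs if cv2.contourArea(c)>150 and np.hypot(*(c[:,0].mean(0)-half*k))<half*k*.6]
        h=cv2.convexHull(np.vstack(cs)); m2=np.zeros_like(m); cv2.fillPoly(m2,[h],1)
        e=cv2.fitEllipse(cv2.findContours(m2,cv2.RETR_EXTERNAL,cv2.CHAIN_APPROX_NONE)[0][0])
        px=((e[0][0]+.5)/k-.5+x0,(e[0][1]+.5)/k-.5+y0)
        r=onz(cm,px,zp); out.append((px,(e[1][0]/k,e[1][1]/k),r))
    return out
def row(pts,idx):
    idx=np.array(idx); pts=np.array(pts)
    f=lambda q:np.r_[q[0]-np.sin(q[2])*.045*(idx-2.5)-pts[:,0],q[1]+np.cos(q[2])*.045*(idx-2.5)-pts[:,1]]
    s=least_squares(f,[*pts.mean(0)[:2],0]); H=np.array([[s.x[0]-np.sin(s.x[2])*.045*(i-2.5),s.x[1]+np.cos(s.x[2])*.045*(i-2.5)] for i in (1,2,3,4)])
    return s.x,s.fun*1e3,H
E
python3 - <<'E'
from h import *
s=observe();cm=cam("wrist",s);im=cv2.imread("pics/w2.png")
g=[(150+x/2.5,y/2.5) for x,y in((427,440),(417,339),(407,228),(396,107))]
o=holes(im,cm,g)
for a in o: print(a, "diam mm",np.array(a[1])*np.linalg.norm(a[2]-cm[1])/cm[0]["fx"]*1e3)
q,r,H=row([a[2] for a in o],[1,2,3,4]);print(q,"res mm",r);print(H)
E
```

```text
((320.40745035807294, 176.0196851094564), (11.71359380086263, 12.029284159342447), array([ 0.5311, -0.1949,  0.07  ])) diam mm [13.1994 13.5552]
((316.5125249226888, 134.93545786539713), (15.108623504638672, 15.639203389485678), array([ 0.5266, -0.1499,  0.07  ])) diam mm [16.7383 17.3262]
((312.3909734090169, 90.62113571166992), (18.94451649983724, 19.98056157430013), array([ 0.5223, -0.105 ,  0.07  ])) diam mm [21.0591 22.2108]
((308.01027552286786, 42.408669789632164), (21.928441365559895, 23.846094767252605), array([ 0.5181, -0.0601,  0.07  ])) diam mm [24.9505 27.1324]
[ 0.5245 -0.1275  0.0965] res mm [-0.0661  0.0435  0.0539 -0.0313  0.2132 -0.0004 -0.0459 -0.1669]
[[ 0.531  -0.1947]
 [ 0.5267 -0.1499]
 [ 0.5224 -0.1051]
 [ 0.518  -0.0603]]
```

Fit residuals are at most 0.2 mm. Next, a near view of the stand pin.

>>> drive_tool(
  increments=[
    {"tx": 0, "ty": 0.12, "tz": 0.01, "turn": 0, "grip": -1},
    {"tx": 0, "ty": 0.24, "tz": 0.01, "turn": 0, "grip": -1},
    {"tx": 0, "ty": 0.36, "tz": 0.01, "turn": 0, "grip": -1},
    {"tx": 0, "ty": 0.48, "tz": 0.01, "turn": 0, "grip": -1},
    {"tx": 0, "ty": 0.6, "tz": 0.01, "turn": 0, "grip": -1},
    {"tx": 0, "ty": 0.72, "tz": 0.01, "turn": 0, "grip": -1},
    {"tx": 0, "ty": 0.84, "tz": 0.01, "turn": 0, "grip": -1},
    {"tx": 0, "ty": 0.9, "tz": 0.01, "turn": 0, "grip": -1},
    {"tx": 0, "ty": 0.9, "tz": 0.01, "turn": 0, "grip": -1},
    {"tx": 0, "ty": 0.9, "tz": 0.01, "turn": 0, "grip": -1},
    {"tx": 0, "ty": 0.9, "tz": 0.01, "turn": 0, "grip": -1},
  ],
  newtons=20,
)

```text
clock: 2.15
position: [0.5253, 0.153, 0.2006]
ee_rot: [-2.219, -2.223, 0.001]
force: [0.3, 0.0, 0.2]
width: 0.998
```

Run:
```python
from h import *
im,c,s=shot("wrist","w3"); print(s["position"],s["ee_rot"],s["clock"])
print(proj(c,(.5245,.2396,.109)))
a=im[0:240,150:470]; cv2.imwrite("pics/w3b.png",cv2.resize(a,(800,600),interpolation=cv2.INTER_CUBIC))
```

```text
[0.5253 0.153  0.2006] [-2.2189 -2.2228  0.0011] 2.15
[314.1837 103.5566]
```

View pics/w3b.png

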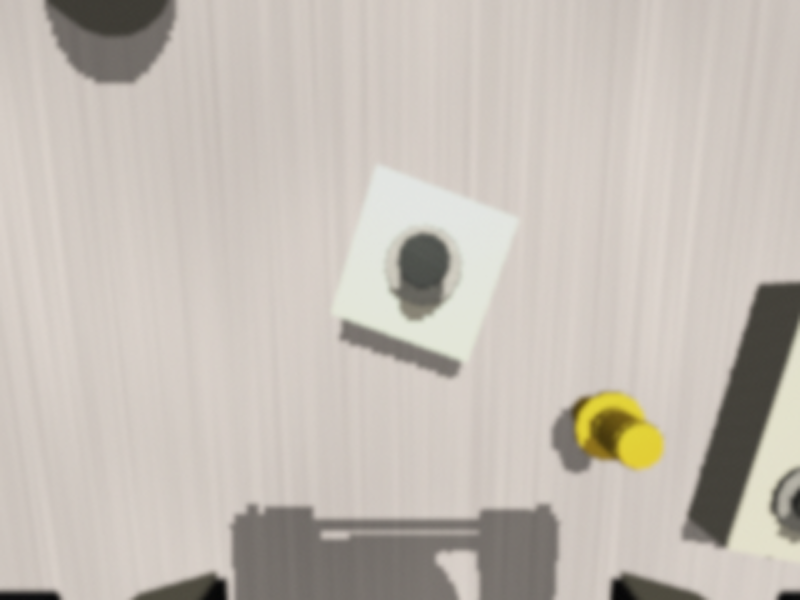

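The pin in the stand shows its handle top at crop (424,260), its collar at (423,266) and stand corners centred at about (423,264). The yellow pin at (638,440) is clear of the finger path.

Run:
```python
from h import *
s=observe();c=cam("wrist",s)
f=lambda x,y:(150+x/2.5-.3,y/2.5-.3)
for uv,z in(((424,260),.109),((423,266),.061),((423,264.5),.055),((638,444),.115)): print(onz(c,f(*uv),z))
print(s["position"])
```

```text
[0.5295 0.2391 0.109 ]
[0.5294 0.2391 0.061 ]
[0.5294 0.24   0.055 ]
[0.6132 0.1707 0.115 ]
[0.5254 0.1526 0.2006]
```

>>> drive_tool(
  increments=[
    {"tx": 0.01, "ty": 0.11, "tz": 0, "turn": 0, "grip": -1},
    {"tx": 0.01, "ty": 0.216, "tz": 0, "turn": 0, "grip": -1},
    {"tx": 0.01, "ty": 0.216, "tz": 0, "turn": 0, "grip": -1},
    {"tx": 0.01, "ty": 0.216, "tz": -0.09, "turn": 0, "grip": -1},
    {"tx": 0.01, "ty": 0.216, "tz": -0.18, "turn": 0, "grip": -1},
    {"tx": 0.01, "ty": 0.216, "tz": -0.26, "turn": 0, "grip": -1},
    {"tx": 0.01, "ty": 0.216, "tz": -0.31, "turn": 0, "grip": -1},
    {"tx": 0.01, "ty": 0.216, "tz": -0.332, "turn": 0, "grip": -1},
    {"tx": 0.01, "ty": 0.216, "tz": -0.332, "turn": 0, "grip": -1},
    {"tx": 0.01, "ty": 0.216, "tz": -0.332, "turn": 0, "grip": -1},
  ],
  newtons=20,
)

```text
clock: 3.2
position: [0.5303, 0.2388, 0.0689]
ee_rot: [-2.221, -2.222, -0.001]
force: [0.1, -0.1, 0.7]
width: 1.001
```

>>> drive_tool(
  increments=[
    {"tx": 0, "ty": 0, "tz": 0, "turn": 0, "grip": 0.5},
    {"tx": 0, "ty": 0, "tz": 0, "turn": 0, "grip": 0.5},
    {"tx": 0, "ty": 0, "tz": 0, "turn": 0, "grip": 0.5},
    {"tx": 0, "ty": 0, "tz": 0, "turn": 0, "grip": 0.6},
    {"tx": 0, "ty": 0, "tz": 0, "turn": 0, "grip": 0.7},
    {"tx": 0, "ty": 0, "tz": 0, "turn": 0, "grip": 0.8},
    {"tx": 0, "ty": 0, "tz": 0, "turn": 0, "grip": 1},
    {"tx": 0, "ty": 0, "tz": 0, "turn": 0, "grip": 1},
    {"tx": 0, "ty": 0, "tz": 0, "turn": 0, "grip": 1},
    {"tx": 0, "ty": 0, "tz": 0, "turn": 0, "grip": 1},
  ],
  newtons=20,
)

```text
clock: 4.2
position: [0.53, 0.2388, 0.0688]
ee_rot: [-2.221, -2.221, -0.0]
force: [0.2, 0.3, 1.2]
width: 0.211
```

>>> drive_tool(
  increments=[
    {"tx": 0, "ty": 0, "tz": 0.04, "turn": 0, "grip": 1},
    {"tx": 0, "ty": 0, "tz": 0.12, "turn": 0, "grip": 1},
    {"tx": 0, "ty": 0, "tz": 0.22, "turn": 0, "grip": 1},
    {"tx": 0, "ty": 0, "tz": 0.3, "turn": 0, "grip": 1},
    {"tx": 0, "ty": -0.04, "tz": 0.32, "turn": 0, "grip": 1},
    {"tx": 0, "ty": -0.12, "tz": 0.32, "turn": 0, "grip": 1},
    {"tx": 0, "ty": -0.22, "tz": 0.32, "turn": 0, "grip": 1},
    {"tx": 0, "ty": -0.32, "tz": 0.32, "turn": 0, "grip": 1},
    {"tx": 0, "ty": -0.42, "tz": 0.32, "turn": 0, "grip": 1},
    {"tx": 0, "ty": -0.52, "tz": 0.32, "turn": 0, "grip": 1},
    {"tx": 0, "ty": -0.62, "tz": 0.32, "turn": 0, "grip": 1},
    {"tx": 0, "ty": -0.72, "tz": 0.32, "turn": 0, "grip": 1},
    {"tx": 0, "ty": -0.82, "tz": 0.32, "turn": 0, "grip": 1},
    {"tx": 0, "ty": -0.92, "tz": 0.32, "turn": 0, "grip": 1},
    {"tx": 0, "ty": -0.97, "tz": 0.32, "turn": 0, "grip": 1},
    {"tx": 0, "ty": -1, "tz": 0.32, "turn": 0, "grip": 1},
    {"tx": 0, "ty": -1, "tz": 0.32, "turn": 0, "grip": 1},
    {"tx": 0, "ty": -1, "tz": 0.32, "turn": 0, "grip": 1},
    {"tx": 0, "ty": -1, "tz": 0.32, "turn": 0, "grip": 1},
  ],
  newtons=20,
)

```text
clock: 6.1
position: [0.5301, -0.1593, 0.1966]
ee_rot: [-2.217, -2.224, -0.001]
force: [0.3, -0.0, -1.3]
width: 0.208
```

Run:
```python
from h import *
im,c,s=shot("wrist","w4"); p=s["position"];print(p,s["ee_rot"],s["clock"],s["force"])
for dz in(.0402,-.0078,-.0138,-.0588): print(dz,proj(c,p+[0,0,dz]))
a=im[120:300,200:440]; cv2.imwrite("pics/w4b.png",cv2.resize(a,(800,600),interpolation=cv2.INTER_CUBIC))
```

```text
[ 0.5301 -0.1593  0.1966] [-2.2174 -2.2235 -0.001 ] 6.1 [ 0.3133 -0.002  -1.32  ]
0.0402 [313.4842 251.5856]
-0.0078 [314.269  222.3158]
-0.0138 [314.3431 219.5512]
-0.0588 [314.7924 202.7929]
```

View pics/w4b.png

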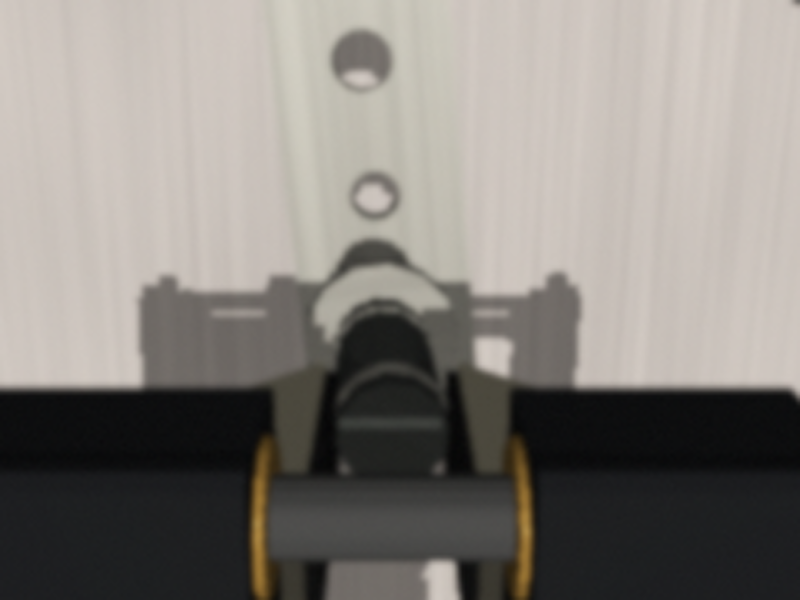

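The wrist view shows the pin upright in the jaws. The shank's foot peeks out above the collar at crop (372,240), and holes 2 and 3 sit ahead at (374,195) and (361,60). I'll measure the pin's axis in this camera.

```bash
cat >> h.py <<'E'
def circ(P,r=None):
    P=np.asarray(P)[:,:2]
    f=lambda q:np.hypot(P[:,0]-q[0],P[:,1]-q[1])-(r or q[2])
    q0=[P[:,0].mean(),P[:,1].min()-.002]+([] if r else [.009])
    s=least_squares(f,q0,loss="soft_l1",f_scale=2e-4); return s.x,np.std(s.fun)*1e3
def foot_edge(im,cols,top,bot,thr=None):
    """first strong bright->dark crossing going down each column"""
    g=cv2.cvtColor(im,cv2.COLOR_BGR2GRAY).astype(float); out=[]
    for u in cols:
        p=g[top:bot,u]; b=p[:4].mean(); d=p.min(); t=thr or (b+d)/2
        i=np.argmax(p<t)
        if i>0: out.append((u,top+i-1+(p[i-1]-t)/(p[i-1]-p[i])))
    return out
E
python3 - <<'E'
from h import *
im=cv2.imread("pics/w4.png"); s=observe(); c=cam("wrist",s); p=s["position"]
g=cv2.cvtColor(im,cv2.COLOR_BGR2GRAY)
print("cols 292..332; rows 186..222"); print(g[186:222:2,290:336:2])
E
```

```text
cols 292..332; rows 186..222
[[190 195 194 189 184 185 182 182 182 174 162 157 166 179 183 181 184 189
  187 183 186 189 189]
 [188 193 194 189 183 185 182 182 182 181 180 179 184 186 185 180 183 188
  188 184 185 188 187]
 [187 192 194 189 182 184 183 182 180 174 169 168 175 181 184 180 182 187
  187 183 184 188 187]
 [184 191 194 189 183 182 182 172 146 120  99  98 110 131 161 179 182 186
  187 184 183 188 187]
 [184 190 193 190 182 182 173 131  82  72  72  74  74  76 103 147 176 186
  186 185 183 188 187]
 [182 189 192 190 182 180 149  81  67  68  70  72  72  71  70  89 157 184
  186 184 182 187 187]
 [181 187 191 190 183 164 102  66  64  68  73  80  87  91  77  69 119 172
  184 184 182 186 186]
 [180 186 190 189 176 135  69  83 116 134 144 149 157 161 145 124 107 124
  155 177 180 185 186]
 [176 184 188 187 151  95 100 144 167 171 174 172 171 170 170 166 158 145
  132 147 172 183 184]
 [141 147 151 145 113 126 156 169 170 169 169 168 168 168 168 167 167 166
  161 139 131 144 147]
 [ 96  98  99 101 138 163 168 168 168 168 167 167 167 168 168 169 170 169
  171 166 138  99  97]
 [ 94  93  92 128 164 168 168 168 169 168 163 151 153 158 161 169 174 174
  174 175 169 141 104]
 [ 95  91 108 158 170 171 172 170 160 136 106  74  78  81  90 125 161 173
  174 173 174 168 132]
 [ 96  84 131 171 173 173 172 155  97  73  83  84  81  90  91  78 102 144
  155 140 139 138 121]
 [ 97  86 135 171 172 172 154 108  76  79  67  53  47  52  54  59  81  96
  107  94  92  92  90]
 [100  89 130 162 169 166 119  83  60  38  29  28  28  28  28  30  48  81
   84  89  89  89  89]
 [101  89  99 117 161 157 105  71  32  28  27  27  27  27  28  27  28  38
   68  86  89  88  89]
 [102  89  89 104 151 129  79  36  26  26  27  26  28  27  27  27  27  25
   37  71  88  91  90]]
```

```bash
cat >> h.py <<'E'
def pinfit(im,c,p,dz=-.0588,top=None,pr=True):
    """foot circle: radial subpixel edges of dark foot, upper arc; returns axis offset from TCP"""
    g=cv2.cvtColor(im,cv2.COLOR_BGR2GRAY).astype(np.float32)
    f0=proj(c,p+[0,0,dz]); E=[]
    for a in np.radians(np.arange(-160,-19,4)):
        r=np.arange(5,17,.1); xs=(f0[0]-2+r*np.cos(a)).astype(np.float32); ys=(f0[1]+r*np.sin(a)).astype(np.float32)
        v=cv2.remap(g,xs[None],ys[None],cv2.INTER_LINEAR)[0]
        k=np.where((v[:-1]<125)&(v[1:]>=125))[0]
        if len(k) and v[:k[-1]].min()<85: E.append((xs[k[-1]],ys[k[-1]]))
    P=np.array([onz(c,e,p[2]+dz) for e in E])
    if pr: print("n",len(P),"free",circ(P))
    for r in(.0075,.009,.0105):
        q,sd=circ(P,r); print(r*2e3,"centre-TCP mm",(q-p[:2])*1e3,"sd",round(sd,3))
    return P
E
python3 - <<'E'
from h import *
im=cv2.imread("pics/w4.png"); s=observe(); c=cam("wrist",s); p=s["position"]
P=pinfit(im,c,p); print((P[:,:2]-p[:2])*1e3)
# collar outer edge (top face) against plate, upper arc
g=cv2.cvtColor(im,cv2.COLOR_BGR2GRAY)
for r in (194,196,198,200,202,204,206,208,210,212): print(r,[int(x) for x in g[r,288:340:2]])
E
```

```text
n 34 free (array([ 0.5274, -0.1589,  0.0101]), np.float64(0.09081351880763694))
15.0 centre-TCP mm [-2.835   3.5018] sd 0.732
18.0 centre-TCP mm [-2.8112  1.8225] sd 0.292
21.0 centre-TCP mm [-2.7456  0.0443] sd 0.139
[[-12.3648   3.9722]
 [-11.8984   4.6516]
 [-11.3942   5.2837]
 [-11.0074   5.9646]
 [-10.5766   6.6156]
 [-10.1721   7.2931]
 [ -9.6557   7.8802]
 [ -9.1021   8.4285]
 [ -8.5139   8.9355]
 [ -7.894    9.3989]
 [ -7.157    9.6571]
 [ -6.4549   9.9384]
 [ -5.7751  10.2513]
 [ -5.0493  10.4271]
 [ -4.3413  10.6378]
 [ -3.5909  10.6161]
 [ -2.8655  10.6302]
 [ -2.1473  10.5916]
 [ -1.4399  10.5016]
 [ -0.7465  10.3613]
 [ -0.0704  10.1723]
 [  0.5854   9.9363]
 [  1.2453   9.7431]
 [  1.8909   9.5027]
 [  2.4801   9.1334]
 [  3.0378   8.7252]
 [  3.5618   8.2809]
 [  4.1047   7.8764]
 [  4.6792   7.5024]
 [  5.1039   6.954 ]
 [  5.5553   6.4405]
 [  5.8993   5.8403]
 [  6.199    5.2215]
 [  6.5325   4.6315]]
194 [182, 184, 190, 193, 190, 182, 182, 173, 131, 82, 72, 72, 74, 74, 76, 103, 147, 176, 186, 186, 185, 183, 188, 187, 185, 184]
196 [185, 182, 189, 192, 190, 182, 180
[... 423 characters left out ...]
0, 170, 166, 158, 145, 132, 147, 172, 183, 184, 183, 181]
204 [123, 141, 147, 151, 145, 113, 126, 156, 169, 170, 169, 169, 168, 168, 168, 168, 167, 167, 166, 161, 139, 131, 144, 147, 146, 144]
206 [104, 96, 98, 99, 101, 138, 163, 168, 168, 168, 168, 167, 167, 167, 168, 168, 169, 170, 169, 171, 166, 138, 99, 97, 98, 97]
208 [103, 94, 93, 92, 128, 164, 168, 168, 168, 169, 168, 163, 151, 153, 158, 161, 169, 174, 174, 174, 175, 169, 141, 104, 96, 95]
210 [104, 95, 91, 108, 158, 170, 171, 172, 170, 160, 136, 106, 74, 78, 81, 90, 125, 161, 173, 174, 173, 174, 168, 132, 96, 95]
212 [104, 96, 84, 131, 171, 173, 173, 172, 155, 97, 73, 83, 84, 81, 90, 91, 78, 102, 144, 155, 140, 139, 138, 121, 97, 95]
```

The dark arc may be shadow on the plate, because the light falls about (-0.05,-0.22) per unit height. I'll go low over hole1, where the shadow collapses under the foot.

>>> drive_tool(
  increments=[
    {"tx": 0.003, "ty": -0.05, "tz": 0, "turn": 0, "grip": 1},
    {"tx": 0.003, "ty": -0.089, "tz": -0.03, "turn": 0, "grip": 1},
    {"tx": 0.003, "ty": -0.089, "tz": -0.08, "turn": 0, "grip": 1},
    {"tx": 0.003, "ty": -0.089, "tz": -0.12, "turn": 0, "grip": 1},
    {"tx": 0.003, "ty": -0.089, "tz": -0.15, "turn": 0, "grip": 1},
    {"tx": 0.003, "ty": -0.089, "tz": -0.156, "turn": 0, "grip": 1},
    {"tx": 0.003, "ty": -0.089, "tz": -0.156, "turn": 0, "grip": 1},
    {"tx": 0.003, "ty": -0.089, "tz": -0.156, "turn": 0, "grip": 1},
    {"tx": 0.003, "ty": -0.089, "tz": -0.156, "turn": 0, "grip": 1},
  ],
  newtons=20,
)

```text
clock: 7.05
position: [0.532, -0.1951, 0.1351]
ee_rot: [2.218, 2.225, 0.002]
force: [0.1, -0.1, -2.0]
width: 0.209
```

Run:
```python
from h import *
im,c,s=shot("wrist","w5"); p=s["position"];print(p,s["ee_rot"],s["clock"],s["force"])
for dz in(.0402,-.0078,-.0138,-.0588): print(dz,proj(c,p+[0,0,dz]))
a=im[160:280,235:395]; cv2.imwrite("pics/w5b.png",cv2.resize(a,(800,600),interpolation=cv2.INTER_CUBIC))
im2=get_image("side")[:,:,::-1]; cv2.imwrite("pics/s5.png",im2); print(proj(cam("side"),p))
```

```text
[ 0.532  -0.1951  0.1351] [2.2181 2.2246 0.0022] 7.05 [ 0.139  -0.1394 -2.0475]
0.0402 [313.6004 251.6251]
-0.0078 [314.2525 222.3112]
-0.0138 [314.314  219.5424]
-0.0588 [314.6874 202.7576]
[335.9248 139.3864]
```

View pics/w5b.png

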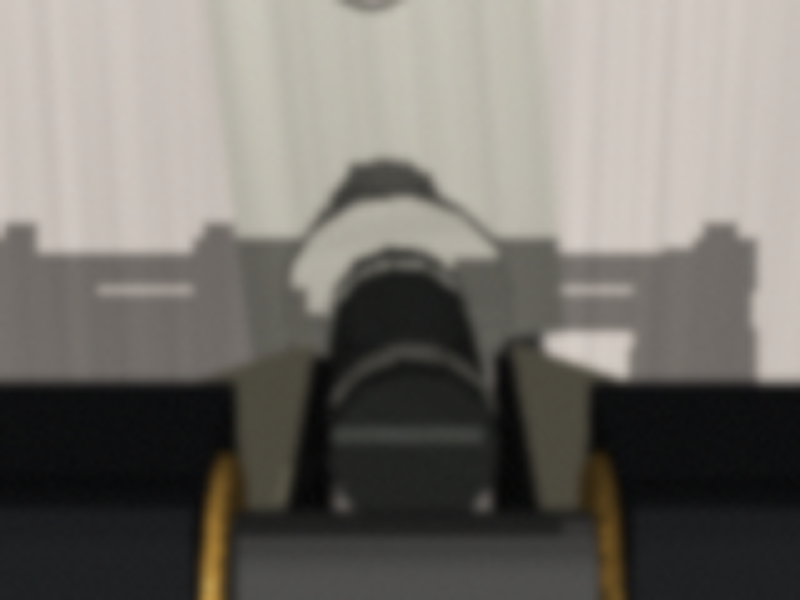

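The view shows the held pin just above hole1. The foot arc runs from crop x 350 to 433 with its top at (388,158), and the collar's shadow adds to it only at lower left. Fitting the clean arc and the collar rim.

```bash
cat > fit2.py <<'E'
from h import *
def arc(im,c,uv0,z,a0,a1,rng,thr,rise=True,step=3):
    g=cv2.cvtColor(im,cv2.COLOR_BGR2GRAY).astype(np.float32); E=[]
    for a in np.radians(np.arange(a0,a1+.1,step)):
        r=np.arange(rng[0],rng[1],.05); xs=(uv0[0]+r*np.cos(a)).astype(np.float32); ys=(uv0[1]+r*np.sin(a)).astype(np.float32)
        v=cv2.remap(g,xs[None],ys[None],cv2.INTER_CUBIC)[0]
        k=np.where((v[:-1]<thr)&(v[1:]>=thr))[0] if rise else np.where((v[:-1]>=thr)&(v[1:]<thr))[0]
        if len(k): E.append((xs[k[-1]],ys[k[-1]]))
    return np.array(E),np.array([onz(c,e,z) for e in E])
E
python3 - <<'E'
from fit2 import *
im=cv2.imread("pics/w5.png"); s=observe(); c=cam("wrist",s); p=s["position"]
g=cv2.cvtColor(im,cv2.COLOR_BGR2GRAY)
for r in range(189,208): print(r,[int(x) for x in g[r,296:338:2]])
for thr in(115,130,145):
    E,P=arc(im,c,(312.5,202),p[2]-.0588,-135,-35,(4,15),thr)
    print(thr,len(P),circ(P)[0]-np.r_[p[:2],0],circ(P)[1])
    for r in(.0070,.0085,.010): q,sd=circ(P,r); print(r,(q-p[:2])*1e3,sd)
print(((P[:,:2]-p[:2])*1e3).tolist()[::3])
E
```

```text
189 [182, 180, 183, 184, 183, 182, 183, 180, 181, 186, 186, 187, 184, 185, 187, 188, 186, 184, 181, 184, 187]
190 [181, 180, 182, 184, 182, 180, 179, 172, 173, 179, 182, 186, 183, 184, 186, 188, 185, 184, 180, 185, 187]
191 [182, 180, 181, 184, 179, 170, 165, 148, 146, 158, 167, 181, 183, 184, 186, 188, 186, 184, 180, 184, 187]
192 [181, 179, 181, 183, 167, 142, 133, 112, 108, 121, 135, 168, 180, 184, 186, 187, 185, 183, 180, 184, 187]
193 [180, 179, 181, 182, 151, 103, 94, 85, 82, 88, 98, 139, 169, 182, 186, 187, 185, 183, 179, 183, 186]
194 [180, 179, 181, 179, 134, 79, 74, 75, 75, 75, 78, 105, 142, 178, 185, 187, 185, 183, 180, 183, 186]
195 [179, 180, 179, 171, 114, 72, 70, 73, 74, 75, 73, 79, 110, 170, 185, 187, 185, 183, 180, 183, 186]
196 [179, 179, 178, 154, 91, 67, 69, 72, 72, 73, 71, 70, 87, 157, 184, 187, 185, 183, 180, 182, 186]
197 [179, 179, 172, 131, 73, 62, 66, 67, 72, 73, 73, 67, 74, 141, 182, 187, 185, 183, 179, 181, 185]
198 [178, 178, 162, 101, 63, 64, 70, 72, 80, 91, 91, 79, 72, 121, 172, 186, 185, 184, 180, 180, 185]
199 [179, 178, 149, 81, 65, 81, 94, 101, 111,
[... 1282 characters left out ...]
0.23227049209744835
145 34 [-0.003  -0.0014  0.0123] 0.12595037199343573
0.007 [-2.1218  4.2343] 0.7206499505628989
0.0085 [-2.356   2.5931] 0.45248404330302106
0.01 [-2.621   0.9977] 0.26037640155892944
[[-9.60817684963311, 8.632135115314743], [-8.441932500009797, 9.953995587345776], [-6.625065338116021, 10.189573062538425], [-5.071110537435031, 10.607186884021013], [-3.53016025458075, 10.897293127023893], [-1.9800256466635524, 10.888771511061574], [-0.48566891578694094, 10.54136281163698], [1.0004667438019421, 10.271787175270802], [2.3809483066953296, 9.636742689502654], [3.6704080948168905, 8.826769310577992], [5.044236848259498, 8.046423274451847], [5.921529050917584, 6.712978969008715]]
```

```bash
cat >> fit2.py <<'E'
def collar(im,c,p,dz=-.0078,a0=-150,a1=-28,thr=None):
    g=cv2.cvtColor(im,cv2.COLOR_BGR2GRAY).astype(np.float32); u0=proj(c,p+[0,0,dz]); E=[]
    for a in np.radians(np.arange(a0,a1+.1,3)):
        r=np.arange(19,26.5,.05); xs=(u0[0]+r*np.cos(a)).astype(np.float32); ys=(u0[1]+r*np.sin(a)).astype(np.float32)
        v=cv2.remap(g,xs[None],ys[None],cv2.INTER_CUBIC)[0]; d=np.diff(v); k=np.argmin(d[5:-5])+5
        if d[k]<-.3: E.append((xs[k],ys[k]))
    E=np.array(E);P=np.array([onz(c,e,p[2]+dz) for e in E])
    return E,P
E
python3 - <<'E'
from fit2 import *
for f,pp in(("w5",None),("w4",np.array([.5301,-.1593,.1966]))):
    im=cv2.imread(f"pics/{f}.png"); s=observe()
    if pp is not None: s["position"]=pp; s["ee_rot"]=np.array([-2.2174,-2.2235,-.001])
    c=cam("wrist",s); p=s["position"]
    E,P=collar(im,c,p); q,sd=circ(P); print(f,len(P),"free",(q-np.r_[p[:2],0])*1e3,sd)
    q,sd=circ(P,.017); print("r17",(q-p[:2])*1e3,sd)
    rr=np.hypot(*(P[:,:2]-q).T)*1e3; print(np.round(rr,1))
im=cv2.imread("pics/w5.png");g=cv2.cvtColor(im,cv2.COLOR_BGR2GRAY)
for r in range(222,262,4): print(r,[int(x) for x in g[r,294:342:2]])
E
```

```text
w5 41 free [-0.2222  2.0401 15.5442] 0.3142214689231849
r17 [-0.2524  0.3328] 0.3936569042963593
[16.7 16.4 16.1 16.3 16.6 16.6 16.7 17.  16.5 16.8 17.1 17.5 17.1 17.6
 17.2 17.1 17.6 17.4 17.4 17.3 17.3 17.4 17.5 17.5 17.  17.2 16.6 17.
 16.6 16.9 16.6 17.1 16.8 16.5 16.3 16.4 16.6 16.9 17.  17.3 16.8]
w4 41 free [-0.2071  1.8823 15.7556] 0.3012933277967008
r17 [-0.2268  0.4008] 0.38278770829866504
[16.7 16.4 16.2 16.8 16.8 16.6 16.7 17.  16.4 16.7 17.  17.4 17.1 17.6
 17.1 17.  17.5 17.4 17.3 17.3 17.2 17.3 17.4 17.5 17.7 17.2 17.3 16.9
 16.5 16.8 16.5 16.9 16.7 16.4 16.1 17.  16.5 16.7 16.9 17.2 16.7]
222 [91, 114, 134, 118, 54, 25, 27, 27, 27, 27, 28, 28, 28, 28, 27, 25, 28, 63, 91, 92, 93, 90, 95, 97]
226 [91, 91, 91, 73, 31, 24, 27, 28, 27, 27, 28, 29, 28, 27, 27, 26, 24, 33, 77, 94, 94, 88, 86, 83]
230 [76, 74, 72, 56, 24, 21, 24, 33, 46, 58, 63, 65, 66, 64, 55, 43, 32, 23, 55, 85, 64, 41, 63, 68]
234 [73, 55, 18, 11, 23, 42, 55, 49, 35, 27, 25, 26, 26, 26, 25, 29, 44, 56, 52, 78, 39, 15, 52, 72]
238 [70, 43, 10, 20, 55, 44, 28, 32, 34, 34, 34, 33, 33, 33, 33, 33, 32, 29, 32, 57, 31, 11, 40, 69]
242 [63, 27, 10, 18, 27, 32, 36, 34, 34, 34, 36, 35, 35, 34, 34, 33, 33, 33, 33, 35, 28, 10, 24, 63]
246 [52, 16, 8, 21, 54, 61, 61, 61, 62, 62, 62, 62, 62, 61, 62, 62, 62, 61, 57, 38, 20, 7, 13, 49]
250 [39, 11, 10, 18, 33, 35, 35, 35, 35, 35, 35, 35, 36, 36, 35, 36, 36, 35, 35, 34, 22, 8, 10, 34]
254 [28, 13, 9, 16, 31, 35, 35, 34, 34, 35, 34, 34, 34, 35, 34, 35, 35, 36, 36, 33, 19, 8, 8, 22]
258 [15, 8, 6, 19, 53, 46, 36, 35, 34, 35, 33, 34, 34, 34, 33, 34, 34, 34, 46, 57, 21, 8, 9, 13]
```

Run:
```python
from fit2 import *
s=observe(); c=cam("wrist",s); p=s["position"]
print("shadow edge table",(onz(c,(320,208),0)-p)*1e3,(onz(c,(260,210.5),0)-p)*1e3)
s3=dict(s); s3["position"]=np.array([.5254,.1526,.2006]); s3["ee_rot"]=np.array([-2.2189,-2.2228,.0011]); c3=cam("wrist",s3)
f=lambda x,y:(150+x/2.5-.3,y/2.5-.3)
a=onz(c3,f(463,362),.055); b=onz(c3,f(457,377),0); print("light/height",(b-a)[:2]/.055)
a=onz(c3,f(332,314),.055); b=onz(c3,f(341,340),0); print("light/height",(b-a)[:2]/.055)
L=np.array([-.05,-.2])
im=cv2.imread("pics/w5.png"); 
for r in(.0070,.0085,.010): # predicted foot right/top extents, axis offset (-.25,.5)
    ctr=p+[-.00025,.0005,-.0588]; th=np.radians([0,30,60,90,120,150])
    print(r,[proj(c,ctr+[r*np.cos(t),r*np.sin(t),0]).round(1).tolist() for t in th])
# collar lower rim & hidden region
ctr=p+[-.00025,.0005,-.0138]; print("lower rim",[proj(c,ctr+[.017*np.cos(t),.017*np.sin(t),0]).round(1).tolist() for t in th])
ctr=p+[-.00025,.0005,-.0078]; print("upper rim",[proj(c,ctr+[.017*np.cos(t),.017*np.sin(t),0]).round(1).tolist() for t in th])
# hole1 outline on the plate
h=np.array([.531,-.1947,.07]); print("hole1",[proj(c,h+[.0066*np.cos(t),.0066*np.sin(t),0]).round(1).tolist() for t in th])
```

```text
shadow edge table [   5.8073  -28.6504 -134.9147] [ -65.6702  -31.9348 -134.9147]
light/height [ 0.0054 -0.227 ]
light/height [-0.0385 -0.2613]
0.007 [[322.2, 202.3], [321.2, 198.5], [318.3, 195.7], [314.4, 194.7], [310.5, 195.7], [307.7, 198.5]]
0.0085 [[323.9, 202.3], [322.6, 197.7], [319.2, 194.3], [314.4, 193.1], [309.7, 194.3], [306.2, 197.7]]
0.01 [[325.5, 202.3], [324.1, 196.9], [320.0, 192.9], [314.4, 191.5], [308.8, 192.9], [304.8, 196.9]]
lower rim [[336.7, 219.0], [333.8, 208.1], [325.5, 200.0], [314.0, 197.0], [302.4, 200.0], [294.1, 208.0]]
upper rim [[337.2, 221.7], [334.3, 210.6], [325.8, 202.3], [313.9, 199.2], [302.0, 202.3], [293.5, 210.5]]
hole1 [[321.1, 200.6], [320.1, 197.1], [317.5, 194.6], [313.9, 193.6], [310.3, 194.6], [307.7, 197.1]]
```

Both heights give the same foot offset, so the dark arc is the pin itself. The handle top (+1.9 mm in x), collar (-0.25 mm) and foot (-2.7 mm) lie on one line, so the pin leans about 2.6° in the jaws. The foot looks about 20 mm across, so the shank is probably 21 mm. I'll centre the foot on hole1 and press gently.

>>> drive_tool(
  increments=[
    {"tx": 0.0045, "ty": 0, "tz": 0, "turn": 0, "grip": 1},
    {"tx": 0.0045, "ty": 0, "tz": -0.006, "turn": 0, "grip": 1},
    {"tx": 0.0045, "ty": 0, "tz": -0.01, "turn": 0, "grip": 1},
    {"tx": 0.0045, "ty": 0, "tz": -0.012, "turn": 0, "grip": 1},
    {"tx": 0.0045, "ty": 0, "tz": -0.013, "turn": 0, "grip": 1},
    {"tx": 0.0045, "ty": 0, "tz": -0.014, "turn": 0, "grip": 1},
    {"tx": 0.0045, "ty": 0, "tz": -0.015, "turn": 0, "grip": 1},
    {"tx": 0.0045, "ty": 0, "tz": -0.0155, "turn": 0, "grip": 1},
    {"tx": 0.0045, "ty": 0, "tz": -0.0155, "turn": 0, "grip": 1},
  ],
  newtons=20,
)

```text
clock: 8.05
position: [0.5336, -0.1951, 0.1287]
ee_rot: [-2.218, -2.224, -0.002]
force: [-0.6, 0.3, -2.1]
width: 0.207
```

>>> drive_tool(
  increments=[
    {"tx": 0, "ty": 0, "tz": -0.001, "turn": 0, "grip": 1},
    {"tx": 0, "ty": 0, "tz": -0.002, "turn": 0, "grip": 1},
    {"tx": 0, "ty": 0, "tz": -0.002, "turn": 0, "grip": 1},
  ],
  newtons=20,
)

```text
clock: 8.35
position: [0.5339, -0.1952, 0.1283]
ee_rot: [2.218, 2.224, 0.002]
force: [-0.4, 0.4, 2.2]
width: 0.213
```

>>> drive_tool(
  increments=[
    {"tx": 0, "ty": 0, "tz": -0.001, "turn": 0, "grip": 1},
    {"tx": 0, "ty": 0, "tz": -0.002, "turn": 0, "grip": 1},
    {"tx": 0, "ty": 0, "tz": -0.002, "turn": 0, "grip": 1},
  ],
  newtons=20,
)

```text
clock: 8.65
position: [0.5343, -0.1955, 0.1281]
ee_rot: [2.217, 2.223, 0.003]
force: [-0.7, -0.1, 6.6]
width: 0.209
```

Contact on hole1 at TCP z of about 0.1285 matches the expected foot height, and the hole stops the pin under about 9 N. Rechecking the lean before hole2.

```bash
cat >> fit2.py <<'E'
def lean(im,c,p):
    g=cv2.cvtColor(im,cv2.COLOR_BGR2GRAY).astype(float)
    def cross(v,x0,thr,up):
        k=np.where((v[:-1]<thr)&(v[1:]>=thr) if up else (v[:-1]>=thr)&(v[1:]<thr))[0]
        return [x0+i+(thr-v[i])/(v[i+1]-v[i]) for i in k]
    m=[]
    for r in range(250,256):
        v=g[r,292:342]; l=cross(v,292,25,True); q=cross(v,292,25,False)
        if l and q: m.append((l[0]+q[-1])/2)
    ft=[]
    for r in range(193,199):
        v=g[r,290:340]; l=cross(v,290,130,False); q=cross(v,290,130,True)
        if l and q: ft.append((l[0],q[-1]))
    t=proj(c,p+[0,0,.0402]); f=proj(c,p+[0,0,-.0588])
    ft=np.array(ft); print("handle mid px",np.mean(m).round(2),"mm",((np.mean(m)-t[0])*.55).round(2)," foot mids mm",((ft.mean(1)-f[0])*.865).round(2),"widths mm",((ft[:,1]-ft[:,0])*.865).round(1))
E
python3 - <<'E'
from fit2 import *
s=observe();c=cam("wrist",s); lean(cv2.imread("pics/w5.png"),c,s["position"])
im,c,s=shot("wrist","w6");p=s["position"];print(p,s["force"]);lean(im,c,p)
E,P=collar(im,c,p); print((circ(P,.017)[0]-p[:2])*1e3)
for thr in(115,130):
    E,P=arc(im,c,(312.5,202),p[2]-.0585,-125,-35,(4,15),thr); print(circ(P,.010)[0]-p[:2],circ(P,.0085)[0]-p[:2])
E
```

```text
handle mid px 317.1 mm 1.87  foot mids mm [-2.98 -2.48 -2.17 -2.24 -2.35 -2.48] widths mm [11.2 13.2 14.8 15.9 17.  18.3]
[ 0.5343 -0.1955  0.1281] [-0.6618 -0.115   6.6325]
handle mid px 317.18 mm 1.91  foot mids mm [-3.23 -3.18 -3.05 -3.06 -3.09 -3.03] widths mm [11.1 13.4 15.2 16.5 17.6 18.8]
[-0.5472  0.5052]
[-0.0032  0.0005] [-0.0028  0.0021]
[-0.0031  0.0009] [-0.0027  0.0025]
```

>>> drive_tool(
  increments=[
    {"tx": 0, "ty": 0, "tz": 0.006, "turn": 0, "grip": 1},
    {"tx": 0, "ty": 0, "tz": 0.013, "turn": 0, "grip": 1},
    {"tx": -0.006, "ty": 0.05, "tz": 0.013, "turn": 0, "grip": 1},
    {"tx": -0.012, "ty": 0.113, "tz": 0.013, "turn": 0, "grip": 1},
    {"tx": -0.012, "ty": 0.113, "tz": 0.013, "turn": 0, "grip": 1},
    {"tx": -0.012, "ty": 0.113, "tz": 0.013, "turn": 0, "grip": 1},
    {"tx": -0.012, "ty": 0.113, "tz": 0.013, "turn": 0, "grip": 1},
  ],
  newtons=20,
)

```text
clock: 9.4
position: [0.5295, -0.1511, 0.1334]
ee_rot: [2.218, 2.222, 0.003]
force: [-0.4, -0.4, -2.5]
width: 0.213
```

Run:
```python
from fit2 import *
im,c,s=shot("wrist","w7");p=s["position"];print(p,s["force"],s["clock"]);lean(im,c,p)
E,P=collar(im,c,p); print((circ(P,.017)[0]-p[:2])*1e3)
for thr in(115,130):
    E,P=arc(im,c,(312.5,202),p[2]-.0585,-125,-35,(4,15),thr); print(circ(P,.010)[0]-p[:2],circ(P,.0085)[0]-p[:2],circ(P))
a=im[170:215,285:345]; cv2.imwrite("pics/w7b.png",cv2.resize(a,(800,600),interpolation=cv2.INTER_CUBIC))
```

```text
[ 0.5295 -0.1511  0.1334] [-0.3797 -0.4035 -2.4797] 9.4
handle mid px 317.11 mm 1.87  foot mids mm [-2.61 -2.57 -2.41 -2.32 -2.43 -2.51] widths mm [11.2 13.1 14.6 15.9 17.1 18.2]
[-0.197   0.3715]
[-0.0024  0.0002] [-0.002   0.0018] (array([ 0.5268, -0.1518,  0.0108]), np.float64(0.11626305563639398))
[-0.0024  0.0005] [-0.0019  0.0021] (array([ 0.5268, -0.1518,  0.0112]), np.float64(0.13141718066618824))
```

View pics/w7b.png

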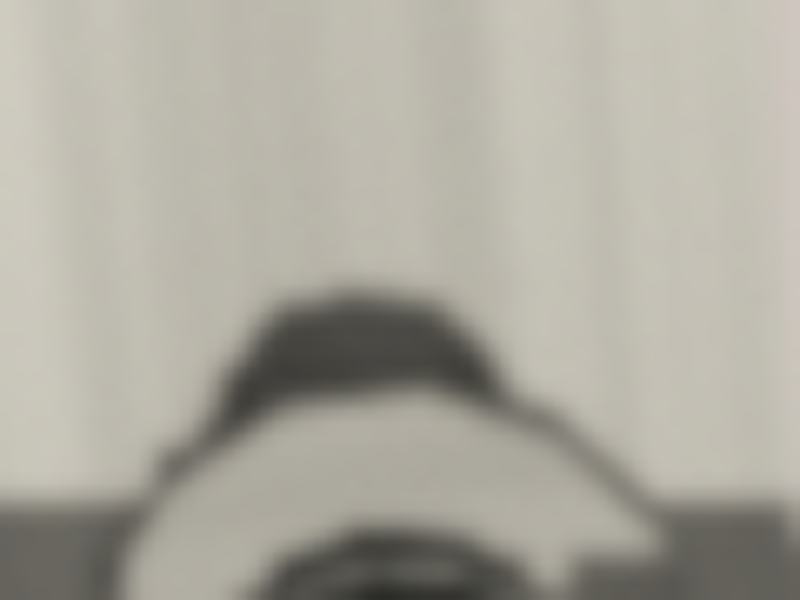

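The close crop shows the foot arc's top at crop (360,292) and its sides at x 225 to 495. That gives 18 or 21 mm, clearly not 15. It is centred on hole2, so I press there.

>>> drive_tool(
  increments=[
    {"tx": 0, "ty": 0, "tz": -0.006, "turn": 0, "grip": 1},
    {"tx": 0, "ty": 0, "tz": -0.01, "turn": 0, "grip": 1},
    {"tx": 0, "ty": 0, "tz": -0.012, "turn": 0, "grip": 1},
    {"tx": 0, "ty": 0, "tz": -0.0135, "turn": 0, "grip": 1},
    {"tx": 0, "ty": 0, "tz": -0.0145, "turn": 0, "grip": 1},
    {"tx": 0, "ty": 0, "tz": -0.0155, "turn": 0, "grip": 1},
    {"tx": 0, "ty": 0, "tz": -0.0155, "turn": 0, "grip": 1},
  ],
  newtons=20,
)

```text
clock: 10.15
position: [0.5301, -0.1516, 0.1281]
ee_rot: [2.218, 2.22, 0.004]
force: [-1.6, -0.4, 7.4]
width: 0.212
```

>>> drive_tool(
  increments=[
    {"tx": 0, "ty": 0, "tz": 0.006, "turn": 0, "grip": 1},
    {"tx": 0, "ty": 0, "tz": 0.013, "turn": 0, "grip": 1},
    {"tx": -0.006, "ty": 0.05, "tz": 0.013, "turn": 0, "grip": 1},
    {"tx": -0.0135, "ty": 0.112, "tz": 0.013, "turn": 0, "grip": 1},
    {"tx": -0.0135, "ty": 0.112, "tz": 0.013, "turn": 0, "grip": 1},
    {"tx": -0.0135, "ty": 0.112, "tz": 0.013, "turn": 0, "grip": 1},
    {"tx": -0.0135, "ty": 0.112, "tz": 0.013, "turn": 0, "grip": 1},
  ],
  newtons=20,
)

```text
clock: 10.85
position: [0.5248, -0.1076, 0.1333]
ee_rot: [2.218, 2.22, 0.003]
force: [-0.4, -0.2, -2.8]
width: 0.209
```

Run:
```python
from fit2 import *
im,c,s=shot("wrist","w8");p=s["position"];print(p,s["force"],s["clock"]);lean(im,c,p)
E,P=collar(im,c,p); print((circ(P,.017)[0]-p[:2])*1e3)
# row-wise edges -> foot plane, right side only and left side only
g=cv2.cvtColor(im,cv2.COLOR_BGR2GRAY).astype(np.float32)
for r in(.0085,.010):
  for thr in(110,125,140):
    E,P=arc(im,c,(312.5,202),p[2]-.0585,-120,-30,(4,15),thr); q,sd=circ(P,r); print(r,thr,(q-p[:2])*1e3,sd)
# hole3 outline should be seen: predicted
h=np.array([.5224,-.1051,.07]); th=np.radians([0,45,90,135,180]); print("hole3",[proj(c,h+[.0096*np.cos(t),.0096*np.sin(t),0]).round(1).tolist() for t in th])
h=np.array([.518,-.0603,.07]); o=holes(im,c,[proj(c,h)]); print("hole4 seen",o[0][2],"expected",h)
```

```text
[ 0.5248 -0.1076  0.1333] [-0.3926 -0.2254 -2.8109] 10.85
handle mid px 317.13 mm 1.82  foot mids mm [-1.44 -1.68 -1.96 -2.24 -2.33 -2.33] widths mm [12.2 14.1 15.8 17.2 18.  18.7]
[-0.1374  0.2996]
0.0085 110 [-1.175   1.8898] 0.3749946462759065
0.0085 125 [-0.9971  2.3821] 0.42141741892070367
0.0085 140 [-0.8973  3.0289] 0.42495548228554414
0.01 110 [-1.7168  0.2836] 0.3088815643532788
0.01 125 [-1.543   0.7398] 0.3672695032031538
0.01 140 [-1.4271  1.3438] 0.3910857835078106
hole3 [[322.4, 198.6], [319.3, 191.4], [311.9, 188.4], [304.4, 191.4], [301.4, 198.6]]
hole4 seen [ 0.518  -0.0608  0.07  ] expected [ 0.518  -0.0603  0.07  ]
```

>>> drive_tool(
  increments=[
    {"tx": 0, "ty": 0.0015, "tz": -0.006, "turn": 0, "grip": 1},
    {"tx": 0, "ty": 0.0015, "tz": -0.01, "turn": 0, "grip": 1},
    {"tx": 0, "ty": 0.0015, "tz": -0.012, "turn": 0, "grip": 1},
    {"tx": 0, "ty": 0.0015, "tz": -0.0135, "turn": 0, "grip": 1},
    {"tx": 0, "ty": 0.0015, "tz": -0.0145, "turn": 0, "grip": 1},
    {"tx": 0, "ty": 0.0015, "tz": -0.0155, "turn": 0, "grip": 1},
    {"tx": 0, "ty": 0.0015, "tz": -0.0155, "turn": 0, "grip": 1},
  ],
  newtons=20,
)

```text
clock: 11.6
position: [0.5252, -0.1072, 0.1278]
ee_rot: [2.218, 2.218, 0.005]
force: [-1.5, -0.3, 6.2]
width: 0.209
```

>>> drive_tool(
  increments=[
    {"tx": 0, "ty": 0.001, "tz": -0.002, "turn": 0, "grip": 1},
    {"tx": 0, "ty": 0.002, "tz": -0.002, "turn": 0, "grip": 1},
    {"tx": 0, "ty": 0.003, "tz": -0.002, "turn": 0, "grip": 1},
    {"tx": 0, "ty": 0.004, "tz": -0.002, "turn": 0, "grip": 1},
    {"tx": 0, "ty": 0.005, "tz": -0.002, "turn": 0, "grip": 1},
    {"tx": 0, "ty": 0.006, "tz": -0.002, "turn": 0, "grip": 1},
    {"tx": 0, "ty": 0.006, "tz": -0.002, "turn": 0, "grip": 1},
  ],
  newtons=20,
)

```text
clock: 12.3
position: [0.5256, -0.1048, 0.1276]
ee_rot: [2.217, 2.218, 0.006]
force: [-1.6, 0.3, 5.8]
width: 0.21
```

>>> drive_tool(
  increments=[
    {"tx": -0.0025, "ty": 0, "tz": -0.002, "turn": 0, "grip": 1},
    {"tx": -0.0025, "ty": -0.001, "tz": -0.002, "turn": 0, "grip": 1},
    {"tx": -0.0025, "ty": -0.002, "tz": -0.002, "turn": 0, "grip": 1},
    {"tx": -0.0025, "ty": -0.003, "tz": -0.002, "turn": 0, "grip": 1},
    {"tx": -0.0025, "ty": -0.004, "tz": -0.002, "turn": 0, "grip": 1},
    {"tx": -0.0025, "ty": -0.005, "tz": -0.002, "turn": 0, "grip": 1},
    {"tx": -0.0025, "ty": -0.006, "tz": -0.002, "turn": 0, "grip": 1},
    {"tx": -0.0025, "ty": -0.007, "tz": -0.002, "turn": 0, "grip": 1},
    {"tx": -0.0025, "ty": -0.008, "tz": -0.002, "turn": 0, "grip": 1},
    {"tx": -0.0025, "ty": -0.009, "tz": -0.002, "turn": 0, "grip": 1},
    {"tx": -0.0025, "ty": -0.009, "tz": -0.002, "turn": 0, "grip": 1},
  ],
  newtons=20,
)

```text
clock: 13.4
position: [0.5253, -0.1083, 0.1278]
ee_rot: [2.216, 2.217, 0.007]
force: [-1.6, 0.4, 7.2]
width: 0.21
```

Run:
```python
from fit2 import *
im,c,s=shot("wrist","w9");p=s["position"];print(p,s["force"],s["clock"]);lean(im,c,p)
E,P=collar(im,c,p); print((circ(P,.017)[0]-p[:2])*1e3)
a=im[170:215,285:345]; b=get_image("side")[100:190,290:410,::-1]
cv2.imwrite("pics/w9b.png",np.hstack([cv2.resize(a,(400,300),interpolation=cv2.INTER_CUBIC),cv2.resize(b,(400,300),interpolation=cv2.INTER_CUBIC)]))
```

```text
[ 0.5253 -0.1083  0.1278] [-1.5902  0.4491  7.2459] 13.4
handle mid px 317.19 mm 1.7  foot mids mm [-3.04 -2.9  -2.85 -2.94 -3.   -3.  ] widths mm [13.6 15.2 16.5 17.5 18.2 18.9]
[-0.7134  0.5617]
```

View pics/w9b.png

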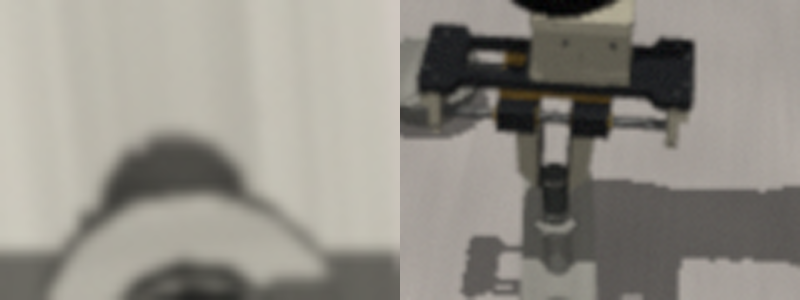

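The left half of the view shows the foot resting on hole3, centred at about (172,165). It has not dropped in anywhere over the 3.5 mm sweep. Before I believe that hole3 rejects it, I'll measure the shank's width against the 20 mm handle, close to the side camera.

>>> drive_tool(
  increments=[
    {"tx": 0, "ty": 0, "tz": 0.02, "turn": 0, "grip": 1},
    {"tx": 0, "ty": 0, "tz": 0.1, "turn": 0, "grip": 1},
    {"tx": 0, "ty": 0.08, "tz": 0.18, "turn": 0, "grip": 1},
    {"tx": 0, "ty": 0.16, "tz": 0.26, "turn": 0, "grip": 1},
    {"tx": 0, "ty": 0.24, "tz": 0.34, "turn": 0, "grip": 1},
    {"tx": 0, "ty": 0.32, "tz": 0.42, "turn": 0, "grip": 1},
    {"tx": 0, "ty": 0.4, "tz": 0.5, "turn": 0, "grip": 1},
    {"tx": 0, "ty": 0.48, "tz": 0.58, "turn": 0, "grip": 1},
    {"tx": 0, "ty": 0.56, "tz": 0.66, "turn": 0, "grip": 1},
    {"tx": 0, "ty": 0.64, "tz": 0.74, "turn": 0, "grip": 1},
    {"tx": 0, "ty": 0.72, "tz": 0.8, "turn": 0, "grip": 1},
    {"tx": 0, "ty": 0.8, "tz": 0.8, "turn": 0, "grip": 1},
    {"tx": 0, "ty": 0.88, "tz": 0.8, "turn": 0, "grip": 1},
    {"tx": 0, "ty": 0.9, "tz": 0.8, "turn": 0, "grip": 1},
    {"tx": 0, "ty": 0.9, "tz": 0.8, "turn": 0, "grip": 1},
    {"tx": 0, "ty": 0.9, "tz": 0.8, "turn": 0, "grip": 1},
  ],
  newtons=20,
)

```text
clock: 15.1
position: [0.5255, 0.2505, 0.4478]
ee_rot: [2.217, 2.216, 0.006]
force: [0.9, -0.6, -1.7]
width: 0.212
```

Run:
```python
from fit2 import *
im,c,s=shot("side","s10"); p=s["position"];print(p,s["clock"],s["width"])
w,cw,_=shot("wrist","w10")
for dz in(.04,.0,-.01,-.035,-.0588): print(dz,proj(c,p+[0,0,dz]))
u=proj(c,p+[0,0,-.02]).astype(int); x0,y0=u[0]-45,u[1]-50
a=im[y0:y0+90,x0:x0+90]; b=w[160:220,285:345]
cv2.imwrite("pics/s10b.png",np.hstack([cv2.resize(a,(450,450),interpolation=cv2.INTER_CUBIC),cv2.resize(b,(350,450),interpolation=cv2.INTER_CUBIC)])); print(x0,y0)
```

```text
[0.5255 0.2505 0.4478] 15.1 0.21159724697740728
0.04 [312.348  134.5268]
0.0 [313.208  158.8079]
-0.01 [313.4076 164.445 ]
-0.035 [313.8827 177.8578]
-0.0588 [314.3055 189.7952]
268 119
```

View pics/s10b.png

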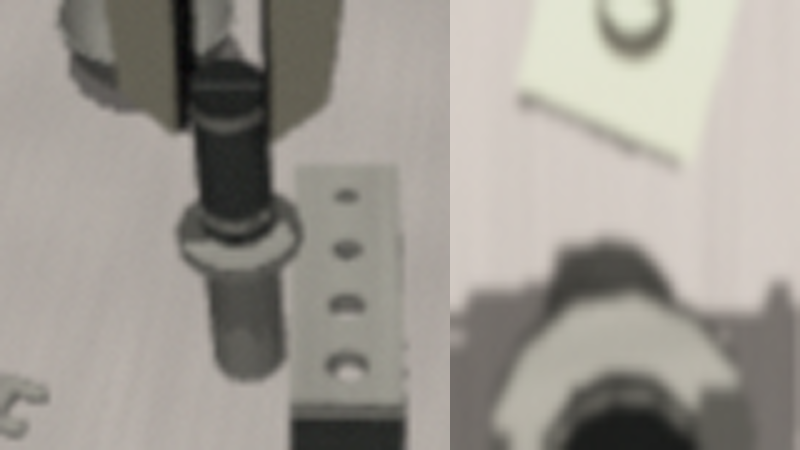

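The crop shows the handle, collar and shank clearly, with the shank at crop x 212–284 and the handle at 196–268. Measuring width against depth.

Run:
```python
from fit2 import *
im=cv2.imread("pics/s10.png"); s=observe(); c=cam("side"); p=s["position"]; cc,e,M=c
g=cv2.cvtColor(im,cv2.COLOR_BGR2GRAY).astype(float)
def depth(dz): return (M.T@(p+[0,0,dz]-e))[2]
def row2dz(r): 
    z=np.linspace(.05,-.07,500); rr=[proj(c,p+[0,0,t])[1] for t in z]; return z[np.argmin(np.abs(np.array(rr)-r))]
for r in list(range(146,158,2))+list(range(174,194,2)):
    v=g[r,295:335]; mid=20 if r>165 else 19
    bl,br=np.median(v[2:8]) if r>165 else v[6:9].min(),np.median(v[-9:-4])
    core=np.median(v[16:26]); out=[]
    for seg,b in((v[:mid+1][::-1],None),(v[mid:],None)):
        b=np.median(seg[13:17]); t=(b+core)/2; k=np.argmax((seg[:-1]<t)&(seg[1:]>=t)); out.append(k+(t-seg[k])/(seg[k+1]-seg[k]))
    l,q=295+mid-out[0],295+mid+out[1]; dz=row2dz(r); print(r,"L %.2f R %.2f dz %.3f width mm %.2f core %d"%(l,q,dz,(q-l)*depth(dz)/cc["fx"],core), v[6:34:1].astype(int) if r in(150,180,186) else "")
```

```text
146 L 306.26 R 322.72 dz 0.021 width mm 0.02 core 39 
148 L 306.42 R 321.59 dz 0.018 width mm 0.02 core 40 
150 L 306.53 R 321.66 dz 0.014 width mm 0.02 core 39 [167 168 170 171 169 142  68  38  37  39  41  40  38  41  39  40  39  37
  36  34  66 125 166 173 172 172 172 171]
152 L 306.74 R 321.65 dz 0.011 width mm 0.02 core 39 
154 L 306.90 R 321.70 dz 0.008 width mm 0.02 core 38 
156 L 307.26 R 321.80 dz 0.004 width mm 0.02 core 39 
174 L 308.26 R 323.66 dz -0.028 width mm 0.02 core 86 
176 L 308.65 R 323.74 dz -0.032 width mm 0.02 core 77 
178 L 309.10 R 323.85 dz -0.036 width mm 0.02 core 75 
180 L 309.27 R 323.90 dz -0.040 width mm 0.02 core 77 [168 166 169 166 166 167 168 166 139  77  67  74  75  78  77  78  78  77
  75  77  71  69  73 116 159 156 149 147]
182 L 309.44 R 324.23 dz -0.044 width mm 0.02 core 75 
184 L 309.58 R 324.39 dz -0.048 width mm 0.02 core 78 
186 L 309.86 R 324.73 dz -0.052 width mm 0.02 core 88 [167 167 167 167 169 171 171 171 161 123  85  84  89  91  93  93  93  87
  79  79  80  73  70  88 127 149 149 145]
188 L 310.24 R 324.73 dz -0.056 width mm 0.02 core 90 
190 L 310.33 R 324.69 dz -0.060 width mm 0.02 core 91 
192 L 311.21 R 323.23 dz -0.064 width mm 0.02 core 92
```

The shank is 14.8 px wide and about 7.5 % farther away than the handle (15.0 px = 20 mm), so it is about 21.2 mm. It is the 21 mm pin, and holes 1–3 were right to stop it. Next is hole4. I'll go low just short of it so the foot and hole show in the same part of the image.

>>> drive_tool(
  increments=[
    {"tx": 0, "ty": -0.07, "tz": -0.07, "turn": 0, "grip": 1},
    {"tx": 0, "ty": -0.15, "tz": -0.14, "turn": 0, "grip": 1},
    {"tx": 0, "ty": -0.23, "tz": -0.21, "turn": 0, "grip": 1},
    {"tx": 0, "ty": -0.31, "tz": -0.28, "turn": 0, "grip": 1},
    {"tx": 0, "ty": -0.39, "tz": -0.35, "turn": 0, "grip": 1},
    {"tx": 0, "ty": -0.47, "tz": -0.42, "turn": 0, "grip": 1},
    {"tx": -0.005, "ty": -0.55, "tz": -0.49, "turn": 0, "grip": 1},
    {"tx": -0.01, "ty": -0.63, "tz": -0.56, "turn": 0, "grip": 1},
    {"tx": -0.0125, "ty": -0.71, "tz": -0.62, "turn": 0, "grip": 1},
    {"tx": -0.0125, "ty": -0.79, "tz": -0.67, "turn": 0, "grip": 1},
    {"tx": -0.0125, "ty": -0.84, "tz": -0.71, "turn": 0, "grip": 1},
    {"tx": -0.0125, "ty": -0.846, "tz": -0.74, "turn": 0, "grip": 1},
    {"tx": -0.0125, "ty": -0.846, "tz": -0.765, "turn": 0, "grip": 1},
    {"tx": -0.0125, "ty": -0.846, "tz": -0.78, "turn": 0, "grip": 1},
    {"tx": -0.0125, "ty": -0.846, "tz": -0.782, "turn": 0, "grip": 1},
    {"tx": -0.0125, "ty": -0.846, "tz": -0.782, "turn": 0, "grip": 1},
    {"tx": -0.0125, "ty": -0.846, "tz": -0.782, "turn": 0, "grip": 1},
  ],
  newtons=20,
)

```text
clock: 16.9
position: [0.5212, -0.0878, 0.1358]
ee_rot: [2.217, 2.215, 0.009]
force: [0.0, -0.4, -0.2]
width: 0.208
```

Run:
```python
from fit2 import *
im,c,s=shot("wrist","w11");p=s["position"];print(p,s["ee_rot"],s["force"],s["clock"]);lean(im,c,p)
E,P=collar(im,c,p); print("collar",(circ(P,.017)[0]-p[:2])*1e3)
for r in(.010,.0103):
  for thr in(110,125,140):
    E,P=arc(im,c,(312.5,202),p[2]-.0588,-125,-35,(4,15),thr); q,sd=circ(P,r); print(r,thr,(q-p[:2])*1e3,sd)
h=np.array([.518,-.0606,.07]); u=proj(c,h); print(u); o=holes(im,c,[u],half=18); print("hole4",o[0])
# and radial fit of hole rim with r=11.1mm
E,P=arc(im,c,u,.07,-180,180,(6,16),140,step=5); q,sd=circ(P,.0111); print("hole4 rim fit",q,sd, circ(P))
```

```text
[ 0.5212 -0.0878  0.1358] [2.2166 2.215  0.0087] [ 0.0062 -0.4051 -0.2488] 16.9
handle mid px 317.12 mm 1.61  foot mids mm [-2.09 -2.14 -2.15 -2.33 -2.22 -2.12] widths mm [10.2 12.8 14.9 16.9 17.8 18.6]
collar [-0.2048  0.2943]
0.01 110 [-2.146  -0.0513] 0.161758847978009
0.01 125 [-2.0858  0.3351] 0.1849537311338645
0.01 140 [-2.0346  0.7183] 0.19614789340651637
0.0103 110 [-2.2181 -0.3702] 0.16774029947626515
0.0103 125 [-2.1547  0.0107] 0.1900160265367582
0.0103 140 [-2.1004  0.3904] 0.19949135219713476
[310.4492 171.4899]
hole4 ((310.50475692749023, 171.70186869303384), (25.316268920898438, 26.029988606770832), array([ 0.518 , -0.0608,  0.07  ]))
hole4 rim fit [ 0.5181 -0.061 ] 0.11719096967945351 (array([ 0.5181, -0.061 ,  0.0111]), np.float64(0.11726027459171225))
```

Hole4's rim fits at (0.5181,-0.0610) with r = 11.1 mm, as it should. The foot centre is TCP + (-2.2, +0.2) mm. Moving over it and pressing lightly.

>>> drive_tool(
  increments=[
    {"tx": -0.002, "ty": 0.04, "tz": 0, "turn": 0, "grip": 1},
    {"tx": -0.002, "ty": 0.0665, "tz": 0, "turn": 0, "grip": 1},
    {"tx": -0.002, "ty": 0.0665, "tz": 0, "turn": 0, "grip": 1},
    {"tx": -0.002, "ty": 0.0665, "tz": -0.008, "turn": 0, "grip": 1},
    {"tx": -0.002, "ty": 0.0665, "tz": -0.014, "turn": 0, "grip": 1},
    {"tx": -0.002, "ty": 0.0665, "tz": -0.017, "turn": 0, "grip": 1},
    {"tx": -0.002, "ty": 0.0665, "tz": -0.019, "turn": 0, "grip": 1},
    {"tx": -0.002, "ty": 0.0665, "tz": -0.0205, "turn": 0, "grip": 1},
    {"tx": -0.002, "ty": 0.0665, "tz": -0.022, "turn": 0, "grip": 1},
    {"tx": -0.002, "ty": 0.0665, "tz": -0.022, "turn": 0, "grip": 1},
    {"tx": -0.002, "ty": 0.0665, "tz": -0.022, "turn": 0, "grip": 1},
  ],
  newtons=20,
)

```text
clock: 18.05
position: [0.5204, -0.0613, 0.1271]
ee_rot: [2.217, 2.215, 0.009]
force: [0.1, -0.6, -1.5]
width: 0.212
```

No contact at 0.1271, which is already 1.4 mm below the contact height, so it has entered. Following the pin's axis down, with x at -0.04 per unit of depth.

>>> drive_tool(
  increments=[
    {"tx": 0, "ty": 0, "tz": -0.002, "turn": 0, "grip": 1},
    {"tx": 0, "ty": 0, "tz": -0.004, "turn": 0, "grip": 1},
    {"tx": -0.0005, "ty": 0, "tz": -0.006, "turn": 0, "grip": 1},
    {"tx": -0.0005, "ty": 0, "tz": -0.008, "turn": 0, "grip": 1},
    {"tx": -0.0005, "ty": 0, "tz": -0.01, "turn": 0, "grip": 1},
    {"tx": -0.0005, "ty": 0, "tz": -0.01, "turn": 0, "grip": 1},
  ],
  newtons=20,
)

```text
clock: 18.65
position: [0.5201, -0.0613, 0.1229]
ee_rot: [2.217, 2.215, 0.008]
force: [0.6, -0.7, -1.5]
width: 0.209
```

>>> drive_tool(
  increments=[
    {"tx": -0.0005, "ty": 0, "tz": -0.006, "turn": 0, "grip": 1},
    {"tx": -0.0005, "ty": 0, "tz": -0.012, "turn": 0, "grip": 1},
    {"tx": -0.001, "ty": 0, "tz": -0.018, "turn": 0, "grip": 1},
    {"tx": -0.001, "ty": 0, "tz": -0.024, "turn": 0, "grip": 1},
    {"tx": -0.0015, "ty": 0, "tz": -0.03, "turn": 0, "grip": 1},
    {"tx": -0.0015, "ty": 0, "tz": -0.03, "turn": 0, "grip": 1},
  ],
  newtons=20,
)

```text
clock: 19.25
position: [0.5192, -0.0613, 0.1105]
ee_rot: [2.217, 2.215, 0.008]
force: [0.1, 0.7, -1.9]
width: 0.212
```

>>> drive_tool(
  increments=[
    {"tx": -0.0005, "ty": 0, "tz": -0.008, "turn": 0, "grip": 1},
    {"tx": -0.0005, "ty": 0, "tz": -0.016, "turn": 0, "grip": 1},
    {"tx": -0.001, "ty": 0, "tz": -0.024, "turn": 0, "grip": 1},
    {"tx": -0.0015, "ty": 0, "tz": -0.032, "turn": 0, "grip": 1},
    {"tx": -0.002, "ty": 0, "tz": -0.04, "turn": 0, "grip": 1},
    {"tx": -0.002, "ty": 0, "tz": -0.048, "turn": 0, "grip": 1},
    {"tx": -0.002, "ty": 0, "tz": -0.054, "turn": 0, "grip": 1},
    {"tx": -0.002, "ty": 0, "tz": -0.054, "turn": 0, "grip": 1},
  ],
  newtons=20,
)

```text
clock: 20.05
position: [0.5182, -0.0613, 0.0885]
ee_rot: [2.217, 2.215, 0.007]
force: [0.4, 0.1, -1.1]
width: 0.207
```

>>> drive_tool(
  increments=[
    {"tx": 0, "ty": 0, "tz": -0.004, "turn": 0, "grip": 1},
    {"tx": 0, "ty": 0, "tz": -0.008, "turn": 0, "grip": 1},
    {"tx": -0.0005, "ty": 0, "tz": -0.01, "turn": 0, "grip": 1},
    {"tx": -0.0005, "ty": 0, "tz": -0.0115, "turn": 0, "grip": 1},
    {"tx": -0.0005, "ty": 0, "tz": -0.0125, "turn": 0, "grip": 1},
    {"tx": -0.0005, "ty": 0, "tz": -0.0125, "turn": 0, "grip": 1},
  ],
  newtons=20,
)

```text
clock: 20.65
position: [0.518, -0.0613, 0.0836]
ee_rot: [2.217, 2.215, 0.007]
force: [-1.4, -0.2, -0.4]
width: 0.205
```

>>> drive_tool(
  increments=[
    {"tx": 0, "ty": 0, "tz": -0.001, "turn": 0, "grip": 1},
    {"tx": 0, "ty": 0, "tz": -0.002, "turn": 0, "grip": 1},
    {"tx": 0, "ty": 0, "tz": -0.002, "turn": 0, "grip": 1},
  ],
  newtons=20,
)

```text
clock: 20.95
position: [0.5181, -0.0614, 0.0834]
ee_rot: [2.217, 2.215, 0.008]
force: [-2.1, -0.1, 7.3]
width: 0.207
```

>>> drive_tool(
  increments=[
    {"tx": 0, "ty": 0, "tz": -0.001, "turn": 0, "grip": 1},
    {"tx": 0, "ty": 0, "tz": -0.002, "turn": 0, "grip": 1},
    {"tx": 0, "ty": 0, "tz": -0.002, "turn": 0, "grip": 1},
  ],
  newtons=20,
)

```text
clock: 21.25
position: [0.5182, -0.0615, 0.0834]
ee_rot: [2.217, 2.215, 0.008]
force: [-3.9, 0.4, 10.5]
width: 0.209
```

The collar is on the plate under about 12 N. Easing off and letting go.

>>> drive_tool(
  increments=[
    {"tx": 0, "ty": 0, "tz": 0, "turn": 0, "grip": 0.5},
    {"tx": 0, "ty": 0, "tz": 0, "turn": 0, "grip": 0.4},
    {"tx": 0, "ty": 0, "tz": 0, "turn": 0, "grip": 0.2},
    {"tx": 0, "ty": 0, "tz": 0, "turn": 0, "grip": 0},
    {"tx": 0, "ty": 0, "tz": 0, "turn": 0, "grip": 0},
    {"tx": 0, "ty": 0, "tz": 0, "turn": 0, "grip": 0},
    {"tx": 0, "ty": 0, "tz": 0, "turn": 0, "grip": 0},
    {"tx": 0, "ty": 0, "tz": 0, "turn": 0, "grip": 0},
  ],
  newtons=5,
)

```text
clock: 22.05
position: [0.5182, -0.0614, 0.0834]
ee_rot: [2.217, 2.215, 0.008]
force: [-0.1, -0.7, -0.9]
width: 0.501
```

Run:
```python
from fit2 import *
im,c,s=shot("wrist","w12");print(s["position"],s["force"],s["clock"],s["width"])
cv2.imwrite("pics/w12b.png",cv2.resize(im[120:300,200:440],(800,600),interpolation=cv2.INTER_CUBIC))
```

```text
[ 0.5182 -0.0614  0.0834] [-0.0916 -0.6502 -0.9359] 22.05 0.5011213300128189
```

Open and force-free. Raising straight up, then a look from above.

>>> drive_tool(
  increments=[
    {"tx": 0, "ty": 0, "tz": 0.03, "turn": 0, "grip": 0},
    {"tx": 0, "ty": 0, "tz": 0.1, "turn": 0, "grip": 0},
    {"tx": 0, "ty": 0, "tz": 0.2, "turn": 0, "grip": 0},
    {"tx": 0, "ty": -0.1, "tz": 0.28, "turn": 0, "grip": -1},
    {"tx": 0, "ty": -0.2, "tz": 0.28, "turn": 0, "grip": -1},
    {"tx": 0, "ty": -0.25, "tz": 0.28, "turn": 0, "grip": -1},
    {"tx": 0, "ty": -0.25, "tz": 0.28, "turn": 0, "grip": -1},
    {"tx": 0, "ty": -0.25, "tz": 0.28, "turn": 0, "grip": -1},
  ],
)

```text
clock: 22.9
position: [0.5182, -0.1614, 0.196]
ee_rot: [2.218, 2.214, 0.009]
force: [0.6, 0.6, 0.8]
width: 0.885
```

Run:
```python
from fit2 import *
im,c,s=shot("wrist","w13");p=s["position"];print(p,s["force"],s["clock"],s["width"])
h=np.array([.518,-.0610,.07])
for z in(.076,.124): print(z,proj(c,h+[0,0,z-.07]))
sd=get_image("side")[:,:,::-1]; S=cam("side"); print([proj(S,h+[0,0,z-.07]).round(1) for z in(.07,.076,.124)])
a=im[40:220,220:400]; b=sd[120:330,200:410]
cv2.imwrite("pics/w13b.png",np.hstack([cv2.resize(a,(400,400),interpolation=cv2.INTER_CUBIC),cv2.resize(b,(400,400),interpolation=cv2.INTER_CUBIC)]))
```

```text
[ 0.5182 -0.1614  0.196 ] [0.6239 0.553  0.8306] 22.9 0.8846950382111907
0.076 [313.453   90.6628]
0.124 [313.3396  85.1244]
[array([336. , 191.3]), array([336. , 189.7]), array([336.4, 176.3])]
```

View pics/w13b.png

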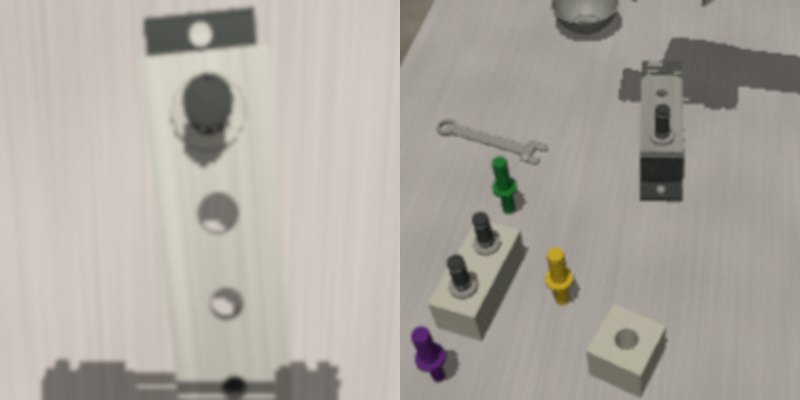

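The final view shows the pin in hole4. Its handle top is at wrist pixel (313.6,84) against (313.3,85) predicted for an upright, seated pin, and its collar at (313.2,91) against (313.5,90.7). The stand is empty, and the rack pins, look-alikes and wrench are unmoved.

```bash
python3 -c "
from cell import *
print(sign_off())"
```

```text
the job is handed in; nothing more can be done
None
```

The pin is a 21 mm one. It passed only hole4 and now sits there, released and upright with its collar on the plate. The job is handed in at about 23 s on the robot's clock.

**Gauging:** I took the dark pin from the single white stand and pressed it on holes 1, 2 and 3 in order, at about 8–10 N each. All three stopped it. Hole3 I also swept by about 3.5 mm while pressing, and the pin never dropped in. It entered hole4 without resistance. I lowered it until the collar met the plate at about 12 N, let go and backed off.

**Last checks:** The handle top and collar were within about 1 px of where an upright, seated pin should appear. Wrist force was near zero. The rack pins, coloured look-alikes and wrench had not moved. The bowl was only partly in that last view, and I did not look at the jar again.

**What disagreed:**
- The pin leaned about 2.6° in the jaws, so I steered by the position of its foot, not the tool centre.
- The wrist camera could not decide between 18 and 21 mm. A close side-camera view gave about 21.2 mm, which agreed with holes 1–3 stopping it.

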